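# Sort the grinding cylinders, load the jar and lock its bayonet lid

### The job

The white grinding cylinders standing on the bench have to be sorted: put every full-size, straight one into the steel grinding jar and every worn one (shortened or tapered) into the steel tray. Then close the jar: set its lid in with the two lugs in the slots, press it down against the spring ring and twist it clockwise fully to the stop, so that it stays locked when let go. Leave the wash bottle, white jar and glass beaker nearby where they stand.

Things in the scene. Friction and masses are not known exactly. Their poses are not given: they have to be found in the camera images.
- full_1: plain white ceramic grinding cylinder of full size: straight, 22 mm diameter, 30 mm long, 50 g, standing on end at the start. Origin at its middle, z along its axis. A good piece, belongs in the jar. May be absent.
- full_2: plain white ceramic grinding cylinder of full size: straight, 22 mm diameter, 30 mm long, 50 g, standing on end at the start. Origin at its middle, z along its axis. A good piece, belongs in the jar. May be absent.
- full_3: plain white ceramic grinding cylinder of full size: straight, 22 mm diameter, 30 mm long, 50 g, standing on end at the start. Origin at its middle, z along its axis. A good piece, belongs in the jar. May be absent.
- full_4: plain white ceramic grinding cylinder of full size: straight, 22 mm diameter, 30 mm long, 50 g, standing on end at the start. Origin at its middle, z along its axis. A good piece, belongs in the jar. May be absent.
- short_1: worn white ceramic grinding cylinder: 22 mm diameter but only 16 mm long, 28 g, standing on end at the start. Origin at its middle, z along its axis. A worn piece, belongs in the tray. May be absent.
- short_2: worn white ceramic grinding cylinder: 22 mm diameter but only 16 mm long, 28 g, standing on end at the start. Origin at its middle, z along its axis. A worn piece, belongs in the tray. May be absent.
- taper_1: worn white ceramic grinding cylinder: 30 mm long, tapered from 22 mm diameter at one end (its -z end, down at the start) to 12 mm at the other, 50 g. Origin at its middle, z along its axis. A worn piece, belongs in the tray. May be absent.
- jar: round open steel grinding jar, fixed upright on the bench: foot 116 mm wide, wall 98 mm outside and 86 mm inside diameter. Origin at the centre of its underside, z up; inner floor at z = 12 mm, rim at z = 96 mm. Two upright ribs on the outside wall (106 mm over both) stand in line with the slots. Lid locked: the lid's x axis is parallel to the jar's x axis, either way round, lid origin at about z = 83 mm
- jar_mouth (a point): centre of the jar's mouth at rim height. A 7 mm thick ledge (7 mm down from the rim) leaves 72 mm clear diameter; two opposite slots, each 21 mm wide, cut it, 60 and 240 degrees counter-clockwise (from above) from the jar's +x axis. The lid's lugs pass them with 3 mm or 4 degrees of play either side, then turn 60 degrees clockwise (from above) under the ledge to end stops
- jar_slot_1 (a point): middle of one slot at rim height, 40 mm from the jar's axis
- jar_slot_2 (a point): middle of the opposite slot at rim height, 40 mm from the jar's axis
- seal (a joint): sprung black seal ring (89 to 96 mm diameter) on the jar's rim, m pressed down: at 0 its top is 6 mm above the rim, at 0.006 it is flush. Fully down takes about 4 N. The lid's disc presses it down until the disc meets the rim; then the lid can turn. A locked lid is held by the spring, lugs up against the ledge; an unlocked one rises about 5 mm more
- lid: loose steel bayonet lid, 160 g, standing on its plug on the bench at the start. Origin at the centre of the plug's underside, z up, 46 mm high. Plug 66 mm diameter, z 0 to 14 mm; two opposite lugs at the plug's foot on the +x and -x axes, reaching 40.5 mm out, 14 mm wide, z 0 to 6 mm; cover disc 96 mm diameter, z 14 to 20 mm. A half turn makes no difference to it
- lid_grip (a point): centre of the lid's black grip bar, 33 mm above the lid's origin; the bar is 64 mm long along the lid's x (in line with the lugs), 14 mm wide along y, 26 mm high, its foot on the disc
- tray: open steel tray for the worn pieces, fixed, 110 mm (x) by 80 mm (y), walls 18 mm high and 3 mm thick, floor 3 mm thick. Origin at the centre of its underside, z up.
- wash_bottle: bystander: loose clear wash bottle with bent spout, 74 x 82 x 216 mm, origin at the centre of its underside
- jar_white: bystander: loose white screw-top jar, 45 mm diameter, 82 mm high, origin at the centre of its underside
- beaker_glass: bystander: loose small glass beaker, 52 x 58 x 59 mm, origin at the centre of its underside
Not all that is in view belongs to the job. What is shaped like the lid but turquoise or yellow is not meant.

How it is judged:
On the way, in this order (a step that is already met when the one before it is completed fails the run):
1. every full-size cylinder is in the jar (horizontal distance between each of full_1, full_2, full_3, full_4 and jar below 0.043 m and z of each of full_1, full_2, full_3, full_4 in the frame of jar below 0.075 m), for 0.2 s.
2. the lid is in the jar, down and turned to the stop (horizontal distance between lid and jar below 0.005 m and z of lid in the frame of jar between 0.076 and 0.0855 m and angle between the x axis of lid and the x axis of jar, either way round below 0.12 rad and angle between lid's own z axis and vertical below 0.06 rad), for 0.2 s.
At the end, for the whole second after the job is handed in: Full-size cylinders are all in the jar, worn ones all within the tray; the lid is on the jar within 5 mm of centre, level, its origin below 85.5 mm in the jar's frame, its x axis within 0.12 rad of the jar's (the end stop); all at rest (all of step 1 and all of step 2 and x of short_1 in the frame of tray between -0.055 and 0.055 m and y of short_1 in the frame of tray between -0.04 and 0.04 m and z of each of short_1, short_2, taper_1 in the frame of tray below 0.045 m and x of short_2 in the frame of tray between -0.055 and 0.055 m and y of short_2 in the frame of tray between -0.04 and 0.04 m and x of taper_1 in the frame of tray between -0.055 and 0.055 m and y of taper_1 in the frame of tray between -0.04 and 0.04 m and linear speed of each of full_1, full_2, full_3, full_4, short_1, short_2, taper_1, lid below 0.02 m/s); the robot touches nothing.
It fails at once if the wash bottle is moved more than 40 mm or tipped over (distance of wash_bottle from where it was at the start of the episode above 0.04 m or angle between wash_bottle's own z axis and vertical above 0.5 rad).
It fails at once if the white jar is moved more than 40 mm or tipped over (distance of jar_white from where it was at the start of the episode above 0.04 m or angle between jar_white's own z axis and vertical above 0.5 rad).
It fails at once if the glass beaker is moved more than 40 mm or tipped over (distance of beaker_glass from where it was at the start of the episode above 0.04 m or angle between beaker_glass's own z axis and vertical above 0.5 rad).
Of full_1, full_2, full_3, full_4 only 3 to 4 are there at a start; the rules pass over those that are not, and their reading is None.
Of short_1, short_2, taper_1 only 2 to 3 are there at a start; the rules pass over those that are not, and their reading is None.
At some moment in a run one of full_1, full_2, full_3, full_4, short_1, short_2, taper_1, lid may be knocked a few centimetres aside while the robot is not near it.
Once in a run the grip may slacken for a moment while it holds something.
It also fails if it takes over 210 s, if anything falls off the work surface, if the arm or the gripper's body presses on something with over 40 N, if the wrist force passes 120 N, or if a joint passes its speed limit or range.

### The arm

A 7-joint arm with a two-finger parallel gripper is mounted at the origin on a cart in front of the work surface, level with it; the furniture and walls round the work are solid. World frame = base frame: x ahead of the robot, y to its left, z up, the work surface at z = 0. Lengths are in m, angles in rad, forces in N, time in s.
With the tool pointing down it reaches from about 0.4 to 0.85 m from the base axis. Payload 4.5 kg.
Tool frame: the origin (TCP) lies between the finger pads; the fingertips stand 14 mm ahead of it and the grasp point (between the pads) lies 5 mm behind it (ctrl.nose_length is the distance from the TCP to the fingertips, in m); z points along the fingers, y is the line along which they close (so a half turn about z gives the same grasp; the last joint's range is limited). The gripper opens to 88 mm and grips with 3 to 60 N. Pads are 18 mm wide; open, the fingers measure 123 mm over their backs; the gripper's body (75 mm by 187 mm) begins 45 mm behind the grasp point.
Start: joints at [1.307, 0.689, -0.195, 1.565, 0.157, 0.902, -0.215], TCP at [0.183, -0.598, 0.218] pointing down, gripper open.
Joint ranges: [-3.01, 3.01], [-0.46, 2.08], [-1.47, 1.51], [0.13, 2.56], [-1, 4.14], [0.04, 2.09], [-2.66, 2.66]. Speed limits (rad/s): [2.57, 2.57, 3.14, 3.14, 3.14, 3.14, 3.14].

### API

Orientations are given as a unit quaternion [w, x, y, z].
In Python, from plant import ctrl gives the robot as it stands.
- The arm moves only by the tool drive_tool, never from a script. Its argument "increments" is a list of rows, each a list of 7 numbers: the turn, a rotation vector about the tool's x, y, z each as a share of 5 degrees, from -1 to 1, then the shift along the tool's x, y, z each as a share of 0.25 m, from -1 to 1, then the opening, from -1 (shut) to 1 (fully open). A call has exactly 5 rows; each row shifts and turns the commanded pose from where the row before left it, along the tool's axes as they then stand; what a row does not reach is not made up. A row lasts 1/8 s, in which the tool goes at most 62.5 mm and 10.7 degrees, less where a joint would pass 70% of its speed; a pose out of reach is approached as far as the arm can. A call with a number of a shift or a turn outside -1 to 1 is refused whole. A call with a gripper value outside its range is refused whole. The fingers move at their own pace and stop on an object; the grip force is fixed at half the most. Time passes only in rows, so rows that do not move let the fingers close, or fill a call up. It gives the time, the measured TCP pose, the force, the opening and the grip force at its end, in the units of the state.
- ctrl.get_obs(): the state, without advancing time (a new reading comes with each control period).
- ctrl.get_image(name): name is "scene" or "top"; returns a dict with "frame" (480x640x3 uint8, red, green, blue), "depth" (480x640 float32, m along the optical axis (not along the pixel's ray), 0 where there is no reading), "vertical_fov" (degrees; the focal length in pixels is half the picture's height over the tangent of half this angle, whatever the lens; pixels are square), "cx", "cy" (the principal point, pixels), "R" (3x3) and "t" (3): a world point X has camera coordinates R X + t. Camera axes: x right, y down, z forward; pixel columns grow to the right and rows downward; lengths in m; the calibration is good to about 2 mm. A picture is of the moment at which its call begins.
- ctrl.sign_off(): hands the job in; it is judged then, once.
The state is a dict: "clock": time; "joint_pos": joint angles; "qvel": joint speeds; "joint_efforts": joint torques, N m; "ee_pos": TCP position; "tool_rot": TCP orientation; "ft_force": force on the tool from outside, world axes, zero at the start; "ft_torque": the same for the moment, N m; "gripper_width": finger opening in m; "grip_force": force on a finger pad.
Only numpy, scipy, OpenCV 4.12 (cv2) and the standard library are available. Lean on these libraries where they do the work, as an engineer would, in place of code of your own. Each camera call takes 0.05 s, during which the arm holds its last target. There are 200 camera calls.

## Working session

There is one attempt and no reset: what is moved stays moved. The work goes in short steps, Python scripts to look and compute and a tool call to move; the robot and the scene stay as the last step left them, time stands still between calls to the robot, and variables do not carry over. Pictures are saved under pics/ and viewed, at most 14 in all, crops included, and the job is handed in when it is done.

Besides the shell and the picture viewer there is one more tool, called after "Call:" by a JSON object that holds its "name" and its "arguments". drive_tool: Moves the arm, as the interface text tells. Its arguments: {"type":"object","properties":{"increments":{"type":"array","items":{"type":"array","items":{"type":"number","minimum":-1,"maximum":1}}}},"required":["increments"]}

```bash
mkdir -p pics; ls
python3 - <<'E'
from plant import ctrl
import cv2, numpy as np
o=ctrl.get_obs(); print({k:np.round(v,3) for k,v in o.items()})
for n in ("scene","top"):
    d=ctrl.get_image(n); cv2.imwrite(f"pics/{n}0.png",d["frame"][...,::-1]); np.savez(f"{n}0.npz",**d)
    print(n,d["vertical_fov"],d["cx"],d["cy"],-d["R"].T@d["t"],np.round(d["R"],3))
E
```

```text
pics
{'clock': np.float64(0.0), 'joint_pos': array([ 1.307,  0.69 , -0.194,  1.566,  0.157,  0.902, -0.215]), 'qvel': array([ 0.   ,  0.   , -0.   ,  0.001,  0.001,  0.001,  0.001]), 'joint_efforts': array([ 2.0000e-03, -5.2757e+01, -1.2670e+00, -1.5343e+01, -5.3000e-02,
        7.0000e-03,  0.0000e+00]), 'ee_pos': array([ 0.183, -0.597,  0.217]), 'tool_rot': array([-0.001,  0.989,  0.148, -0.   ]), 'ft_force': array([-0.929, -0.639,  0.267]), 'ft_torque': array([-0.024, -0.022,  0.049]), 'grip_force': np.float64(0.0), 'gripper_width': np.float64(0.088)}
scene 50.90969491086995 327.04200441601273 238.47033847416776 [0.06469446 0.9013612  0.68363118] [[-0.868 -0.497  0.016]
 [-0.251  0.41  -0.877]
 [ 0.43  -0.765 -0.48 ]]
top 49.33704019340331 327.308683680387 237.56681499636738 [ 0.39718696 -0.05565542  1.60637142] [[ 0.003 -1.     0.007]
 [-0.993 -0.004 -0.12 ]
 [ 0.12  -0.007 -0.993]]
```

View pics/top0.png

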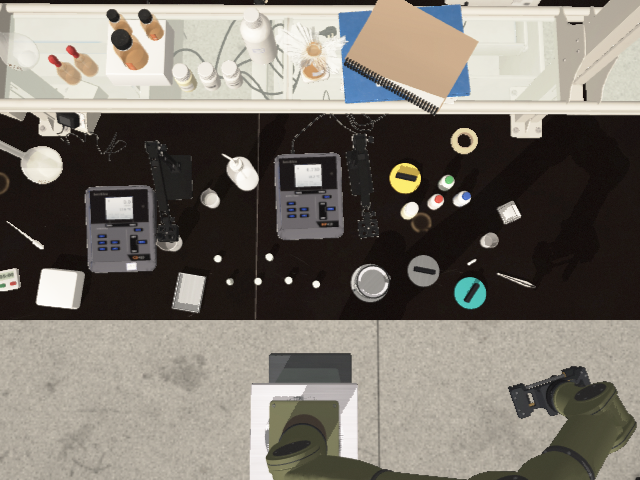

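View pics/scene0.png

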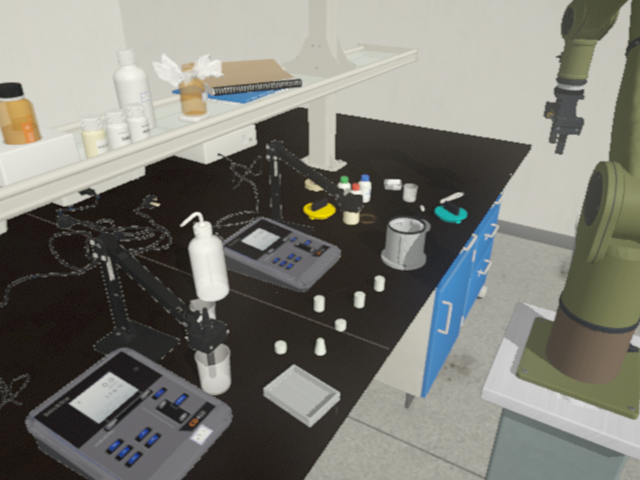

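The top view shows six cylinders at about (218,258), (269,257), (230,282), (258,281), (289,280) and (316,284). The jar is at (371,283), the grey lid at (424,271) and the tray at (189,292). In the scene view the piece at (320,346) looks tapered, (281,347) and (341,325) look short, and (319,303), (359,299) and (379,283) look full-size.

```bash
cat > h.py <<'E'
import numpy as np, cv2
def f(d): return 240/np.tan(np.radians(float(d["vertical_fov"]))/2)
def ray(d,u,v):
    r=np.array([(u-d["cx"])/f(d),(v-d["cy"])/f(d),1.]); return -d["R"].T@d["t"], d["R"].T@r
def onz(d,u,v,z):
    c,r=ray(d,u,v); return c+r*(z-c[2])/r[2]
def proj(d,X):
    p=d["R"]@np.array(X)+d["t"]; return np.array([d["cx"],d["cy"]])+f(d)*p[:2]/p[2]
def cloud(d):
    v,u=np.mgrid[0:480,0:640]; z=d["depth"]
    P=np.stack([(u-d["cx"])/f(d)*z,(v-d["cy"])/f(d)*z,z],-1)
    return (P-d["t"])@d["R"]
def blobs(d,box,thr=120,amin=8):
    u0,v0,u1,v1=box; g=d["frame"].min(2)[v0:v1,u0:u1]
    n,l,s,c=cv2.connectedComponentsWithStats((g>thr).astype(np.uint8))
    return [(c[i]+[u0,v0],s[i]+np.array([u0,v0,0,0,0])) for i in range(1,n) if s[i,4]>=amin]
E
python3 - <<'E'
from h import *
T=dict(np.load("top0.npz"));S=dict(np.load("scene0.npz"))
np.set_printoptions(precision=4,suppress=True)
PT=cloud(T)
for n,d,box in(("T",T,(205,245,330,295)),("S",S,(265,270,392,362))):
    P=cloud(d)
    for c,s in blobs(d,box):
        x,y,w,h,a=s
        top=onz(d,x+w/2-.5,y,0);bot=onz(d,x+w/2-.5,y+h-1,0)
        zz=P[y:y+h,x:x+w]
        print(n,c,s,"z0",onz(d,*c,0)[:2],"z30",onz(d,*c,.03)[:2],"zmax",np.percentile(zz[...,2],[50,90,98]))
for n,d,crops in(("T",T,((330,240,460,320),(165,265,215,320))),("S",S,((370,205,440,280),(255,355,350,430)))):
    for i,(a,b,c,e) in enumerate(crops):
        cv2.imwrite(f"pics/{n}c{i}.png",cv2.resize(d["frame"][b:e,a:c,::-1],None,fx=5,fy=5,interpolation=cv2.INTER_CUBIC))
a=cv2.imread("pics/Tc0.png");b=cv2.imread("pics/Sc0.png")
h=max(a.shape[0],b.shape[0]);pad=lambda m,w:cv2.copyMakeBorder(m,0,0,0,0,0)
im=np.zeros((600,800,3),np.uint8);a=cv2.resize(a,(520,320));im[:320,:520]=a;b=cv2.resize(b,(280,300));im[300:,520:]=b
t=cv2.imread("pics/Tc1.png");im[325:600,:250]=t[:275];s=cv2.imread("pics/Sc1.png");s=cv2.resize(s,(260,205));im[325:530,255:515]=s
cv2.imwrite("pics/mix.png",im)
# depth samples
for nm,u,v in(("bench",300,262),("jarrim",371,265),("jarfloor",371,285),("lidbar",424,271),("traywall",189,275),("trayfloor",189,292)): print(nm,PT[v,u])
E
```

```text
T [268.7292 256.5417] [265 253   8   8  48] z0 [0.5319 0.1133] z30 [0.5294 0.1101] zmax [0.0281 0.0337 0.0357]
T [217.2667 258.1778] [214 255   8   7  45] z0 [0.5263 0.2714] z30 [0.5239 0.2653] zmax [0.0148 0.0203 0.0227]
T [257.5 281. ] [254 278   8   7  44] z0 [0.4566 0.1464] z30 [0.4555 0.1426] zmax [0.0161 0.0208 0.0229]
T [288.1163 279.8837] [285 277   7   7  43] z0 [0.4604 0.0527] z30 [0.4592 0.0507] zmax [0.03   0.0344 0.0355]
T [229.2941 281.5   ] [226 279   7   6  34] z0 [0.4548 0.2326] z30 [0.4538 0.2273] zmax [0.0213 0.0317 0.3187]
T [315.6364 283.9091] [312 281   8   7  44] z0 [ 0.4483 -0.0317] z30 [ 0.4474 -0.0321] zmax [0.0297 0.0353 0.0366]
S [280.1818 274.8182] [278 273   6   5  11] z0 [0.682  0.0369] z30 [0.6549 0.0748] zmax [0.0359 0.0381 0.0389]
S [379.2143 283.0643] [375 276  10  16 140] z0 [ 0.4551 -0.0574] z30 [ 0.4379 -0.0153] zmax [0.0163 0.0311 0.0323]
S [289.25   278.9167] [287 278   6   3  12] z0 [0.6525 0.0407] z30 [0.6267 0.0784] zmax [0.0324 0.0347 0.0355]
S [359.2143 299.2273] [354 291  11  17 154] z0 [0.4667 0.0281] z30 [0.4491 0.0664] zmax [0.0159 0.0306 0.0322]
S [318.8038 303.0506] [314 295  11  17 158] z0 [0.5393 0.0893] z30 [0.5185 0.1249] zmax [0.0155 0.0303 0.0314]
S [340.2881 324.5593] [335 319  11  13 118] z0 [0.4599 0.1327] z30 [0.4425 0.1664] zmax [0.0107 0.0169 0.0179]
S [320.0263 346.9408] [315 338  11  18 152] z0 [0.4607 0.2171] z30 [0.4434 0.2471] zmax [0.0088 0.0294 0.0711]
S [280.3504 346.8759] [275 340  12  14 137] z0 [0.5297 0.2581] z30 [0.5093 0.2864] zmax [0.0108 0.0173 0.0184]
S [389. 358.] [385 352   7  10  39] z0 [0.3272 0.1754] z30 [0.3156 0.2072] zmax [-0.0198 -0.0025  0.0009]
bench [ 0.5158  0.0171 -0.0052]
jarrim [ 0.4999 -0.1925  0.1024]
jarfloor [ 0.4452 -0.2004  0.0101]
lidbar [ 0.4863 -0.3557  0.0472]
traywall [0.4738 0.3537 0.0107]
trayfloor [0.4225 0.3539 0.0029]
```

View pics/mix.png

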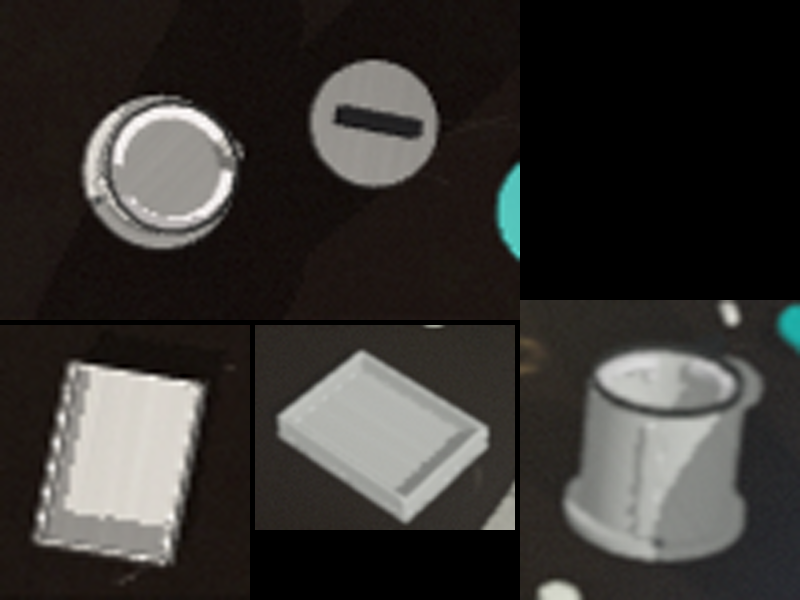

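The crop shows the jar's slots and ribs running right-and-slightly-up to lower-left. The lid's bar lies nearly along image-right, tilted slightly down. The tray's long side runs roughly along world x. Next I'll measure these precisely.

```bash
cat > m.py <<'E'
from h import *
np.set_printoptions(precision=4,suppress=True,linewidth=150)
def ell(m):
    c=max(cv2.findContours(m.astype(np.uint8),cv2.RETR_EXTERNAL,cv2.CHAIN_APPROX_NONE)[0],key=cv2.contourArea); return c[:,0,:].astype(float)
def circ(P):
    A=np.c_[2*P,np.ones(len(P))];s=np.linalg.lstsq(A,(P**2).sum(1),rcond=None)[0];return s[:2],np.sqrt(s[2]+s[:2]@s[:2])
def lid(T,uv=(424,271),zd=.020,zb=.046,r=26):
    u,v=uv;g=T["frame"].astype(float).mean(2);sub=np.zeros((480,640),bool)
    sub[v-r:v+r,u-r:u+r]=True
    c=ell((g>70)&sub);P=np.array([onz(T,*p,zd)[:2] for p in c]);ctr,rad=circ(P)
    cv,cu=np.mgrid[0:480,0:640];pc=proj(T,[*ctr,zd])
    m=(g<75)&(np.hypot(cu-pc[0],cv-pc[1])<13)
    B=np.array([onz(T,a,b,zb)[:2] for b,a in np.argwhere(m)]);bc=B.mean(0);w,V=np.linalg.eigh(np.cov(B.T));ax=V[:,1]
    print("lid disc",ctr,rad,"bar",bc,len(B),"ang",np.degrees(np.arctan2(ax[1],ax[0]))%180,np.sqrt(w*12))
E
python3 - <<'E'
from m import *
T=dict(np.load("top0.npz"));S=dict(np.load("scene0.npz"))
lid(T)
print("blue bar edge check")
# seal ring: dark ring; sample radially around guess for darkest radius at z=.102
def jar(d,c0,z=.102):
    g=d["frame"].astype(np.float32).mean(2);c=np.array(c0)
    for it in range(6):
        Q=[]
        for a in np.radians(np.arange(0,360,5)):
            rr=np.arange(.040,.054,.0005);uv=np.array([proj(d,[c[0]+r*np.cos(a),c[1]+r*np.sin(a),z]) for r in rr],np.float32)
            val=cv2.remap(g,uv[None,:,0],uv[None,:,1],cv2.INTER_CUBIC)[0];k=val.argmin()
            Q.append(c+rr[k]*np.array([np.cos(a),np.sin(a)]))
        Q=np.array(Q);c,r=circ(Q);res=abs(np.hypot(*(Q-c).T)-r);c,r=circ(Q[res<.002])
    print("jar",c,r,(res<.002).sum());return c
ct=jar(T,(.45,-.19));cs=jar(S,ct)
for n,d,c in(("T",T,ct),("S",S,cs)):
    g=d["frame"].astype(np.float32).mean(2)
    for z,r in((.096,.038),(.096,.040),(.09,.0385)):
        A=np.arange(0,360,6);uv=np.array([proj(d,[c[0]+r*np.cos(a),c[1]+r*np.sin(a),z]) for a in np.radians(A)],np.float32)
        print(n,z,r,*[f"{a}:{int(x)}" for a,x in zip(A,cv2.remap(g,uv[None,:,0],uv[None,:,1],cv2.INTER_CUBIC)[0])])
# tray corners
g=T["frame"].min(2);sub=np.zeros_like(g);sub[265:320,165:212]=1
P=np.array([onz(T,*p,.018)[:2] for p in ell((g>75)&(sub>0))],np.float32);print("tray",cv2.minAreaRect(P))
PT=cloud(T)
print("tall near tray"); 
for v in range(225,300,15): print(v,np.round(PT[v,150:215:8,2],2),np.round(PT[v,180,:2],2))
im=np.zeros((600,800,3),np.uint8)
im[:400,:400]=cv2.resize(T["frame"][260:310,346:396,::-1],(400,400),interpolation=cv2.INTER_CUBIC)
im[:400,400:]=cv2.resize(S["frame"][210:260,380:430,::-1],(400,400),interpolation=cv2.INTER_CUBIC)
cv2.imwrite("pics/jar.png",im[:400])
E
```

```text
lid disc [ 0.4897 -0.3582] 0.04696499084879602 bar [ 0.4893 -0.3564] 105 ang 80.1740195701138 [0.0148 0.0629]
blue bar edge check
jar [ 0.4555 -0.2006] 0.04966812829945116 45
jar [ 0.4557 -0.1994] 0.051674890587795924 33
T 0.096 0.038 0:249 6:248 12:248 18:239 24:244 30:236 36:241 42:247 48:219 54:226 60:204 66:190 72:190 78:166 84:172 90:170 96:151 102:147 108:148 114:150 120:150 126:156 132:158 138:151 144:159 150:141 156:181 162:153 168:166 174:209 180:211 186:209 192:220 198:222 204:243 210:241 216:243 222:246 228:245 234:246 240:240 246:242 252:243 258:255 264:141 270:106 276:111 282:194 288:173 294:200 300:199 306:232 312:229 318:233 324:231 330:242 336:249 342:238 348:248 354:252
T 0.096 0.04 0:214 6:217 12:234 18:252 24:238 30:250 36:245 42:245 48:237 54:241 60:238 66:233 72:228 78:223 84:220 90:204 96:152 102:149 108:148 114:150 120:151 126:175 132:207 138:164 144:203 150:172 156:210 162:170 168:180 174:218 180:209 186:218 192:235 198:186 204:229 210:250 216:242 222:232 228:237 234:235 240:247 246:221 252:232 258:201 264:124 270:113 276:125 282:146 288:142 294:135 300:122 30
[... 1699 characters left out ...]
 198:147 204:150 210:144 216:136 222:133 228:135 234:141 240:146 246:155 252:163 258:163 264:147 270:151 276:179 282:186 288:188 294:203 300:214 306:217 312:216 318:215 324:213 330:212 336:209 342:204 348:203 354:202
tray ((0.42194974422454834, 0.3516371250152588), (0.08607596158981323, 0.1105034127831459), 80.770263671875)
tall near tray
225 [ 0.04  0.12  0.12  0.12  0.    0.   -0.01  0.   -0.  ] [0.63 0.39]
240 [ 0.04  0.12  0.11  0.12 -0.   -0.01  0.01 -0.01 -0.  ] [0.58 0.38]
255 [ 0.04  0.   -0.    0.    0.    0.   -0.01  0.01  0.  ] [0.54 0.39]
270 [ 0.02  0.   -0.01  0.    0.01 -0.    0.01 -0.    0.  ] [0.49 0.38]
285 [ 0.    0.    0.01 -0.    0.01 -0.    0.   -0.    0.  ] [0.44 0.38]
```

View pics/jar.png

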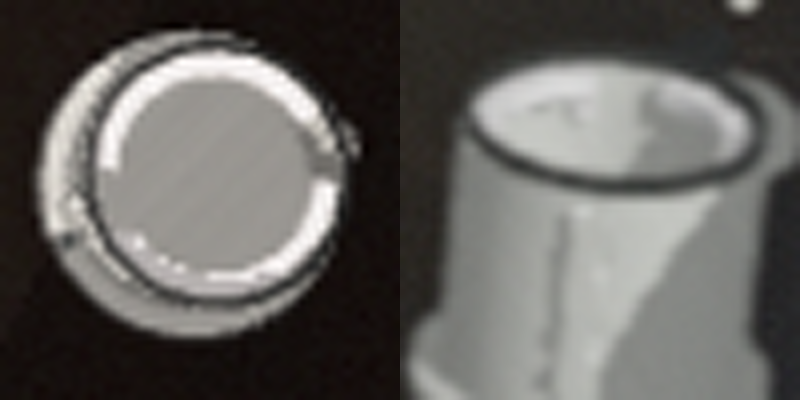

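The jar crop shows the seal ring centred near crop (218,170), which is top pixel (373,281). The right slot is at crop (322,163), the left slot opposite near (115,205), and a rib shows at (350,135). The slot axis is about 105° in world. Now I'll start moving.

Call:
{"name": "drive_tool", "arguments": {"increments": [[0,0,0.855,0,0,0,0],[0,0,0.855,0,0,0,0],[0,0,0.855,0,0,0,0],[0,0,0.855,0,0,0,0],[0,0,0,0,0,0,0]]}}

```text
clock: 0.72
ee_pos: [0.1834, -0.5972, 0.2171]
tool_rot: [-0.0, 1.0, 0.0, -0.0]
ft_force: [-0.3, -0.4, 0.3]
gripper_width: 0.0441
grip_force: 0.0
```

Call:
{"name": "drive_tool", "arguments": {"increments": [[0,0,0,0.088,-0.188,0,0],[0,0,0,0.088,-0.188,0,0],[0,0,0,0.088,-0.188,0,0],[0,0,0,0.088,-0.188,0,0],[0,0,0,0.088,-0.188,0,0]]}}

```text
clock: 1.35
ee_pos: [0.2942, -0.361, 0.2176]
tool_rot: [0.0, 1.0, 0.0, 0.0]
ft_force: [1.4, -0.2, 0.3]
gripper_width: 0.044
grip_force: 0.0
```

Call:
{"name": "drive_tool", "arguments": {"increments": [[0,0,0,0.088,-0.188,0,0],[0,0,0,0.088,-0.188,0,0],[0,0,0,0.088,-0.188,0,0],[0,0,0,0.088,-0.188,0,0],[0,0,0,0.088,-0.188,0,0]]}}

```text
clock: 1.98
ee_pos: [0.4044, -0.1261, 0.2176]
tool_rot: [0.0, 1.0, 0.0, 0.0]
ft_force: [0.2, -0.2, -0.6]
gripper_width: 0.0442
grip_force: 0.0
```

```bash
cat > w.py <<'E'
# where: shares needed to go to target x y z [yaw of tool x, deg]
import sys; from plant import ctrl; import numpy as np; from scipy.spatial.transform import Rotation as Ro
o=ctrl.get_obs();q=o["tool_rot"];R=Ro.from_quat([q[1],q[2],q[3],q[0]]).as_matrix()
yaw=np.degrees(np.arctan2(R[1,0],R[0,0]))
print("t",round(o["clock"],2),"p",np.round(o["ee_pos"],4),"yaw %.2f tilt %.2f"%(yaw,np.degrees(np.arccos(-R[2,2]))),"q",np.round(o["joint_pos"],2),"F",np.round(o["ft_force"],1),"w %.4f g %.1f"%(o["gripper_width"],o["grip_force"]))
if len(sys.argv)>3:
    d=np.array([float(a) for a in sys.argv[1:4]])-o["ee_pos"];print("shares",np.round(R.T@d/.25,3))
if len(sys.argv)>4: print("turn z share",round((yaw-float(sys.argv[4]))/5,3))
E
python3 w.py .447 -.034 .1 0
```

```text
t 1.98 p [ 0.4044 -0.1261  0.2176] yaw 0.06 tilt 0.03 q [ 0.23  0.44 -0.05  2.15  0.04  0.56 -1.43] F [ 0.2 -0.2 -0.6] w 0.0442 g 0.0
shares [ 0.171 -0.368  0.47 ]
turn z share 0.011
```

Call:
{"name": "drive_tool", "arguments": {"increments": [[0,0,0,0.085,-0.184,0.1,0],[0,0,0,0.085,-0.184,0.1,0],[0,0,0,0,0,0.195,0],[0,0,0,0,0,0.195,0],[0,0,0,0,0,0.195,0]]}}

```text
clock: 2.6
ee_pos: [0.4469, -0.0352, 0.0198]
tool_rot: [-0.0, 1.0, 0.001, 0.001]
ft_force: [1.3, -0.7, 0.7]
gripper_width: 0.0442
grip_force: 0.0
```

Call:
{"name": "drive_tool", "arguments": {"increments": [[0,0,0,0,0,0,0],[0,0,0,0,0,0,-1],[0,0,0,0,0,0,-1],[0,0,0,0,0,0,-1],[0,0,0,0,0,0,-1]]}}

```text
clock: 3.22
ee_pos: [0.447, -0.0357, 0.0222]
tool_rot: [-0.0, 1.0, -0.0, 0.001]
ft_force: [-0.0, -0.5, 0.3]
gripper_width: 0.006
grip_force: 0.0
```

```bash
python3 w.py .455 -.2 .16 0
python3 - <<'E'
from m import *
T=dict(np.load("top0.npz"));S=dict(np.load("scene0.npz"))
# jar centre: outer silhouette of bright ledge+floor inside dark ring
g=T["frame"].astype(np.float32).mean(2)
for thr in(90,110,130):
    m=(g>thr).astype(np.uint8);
    c,r=np.array([.4545,-.2005]),0
    for it in range(8):
        Q=[]
        for a in np.radians(np.arange(0,360,4)):
            rr=np.arange(.036,.052,.00025);uv=np.array([proj(T,[*(c+r_*np.array([np.cos(a),np.sin(a)])),.102]) for r_ in rr],np.float32)
            v=cv2.remap(g,uv[None,:,0],uv[None,:,1],cv2.INTER_LINEAR)[0];k=np.where(v<thr)[0]
            if len(k): Q.append(c+rr[k[0]]*np.array([np.cos(a),np.sin(a)]))
        Q=np.array(Q);c,r=circ(Q)
        for _ in range(4):
            e=abs(np.hypot(*(Q-c).T)-r);c,r=circ(Q[e<max(.0008,np.median(e)*1.5)])
    print(thr,c,r,len(Q))
np.save("jc.npy",c)
# rib unwrap in scene: outer wall r=.0515
gs=S["frame"].astype(np.float32).mean(2)
for r,zz in((.049,(.04,.055,.07,.085)),(.053,(.04,.055,.07,.085))):
  for z in zz:
    A=np.arange(70,136,2);uv=np.array([proj(S,[c[0]+r*np.cos(a),c[1]+r*np.sin(a),z]) for a in np.radians(A)],np.float32)
    print(r,z,*[f"{a}:{int(x)}" for a,x in zip(A,cv2.remap(gs,uv[None,:,0],uv[None,:,1],cv2.INTER_CUBIC)[0])])
for z,rs in((.096,(.037,.039,.041)),):
  for r in rs:
    A=np.r_[84:132:3,258:312:3];uv=np.array([proj(T,[c[0]+r*np.cos(a),c[1]+r*np.sin(a),z]) for a in np.radians(A)],np.float32)
    print(r,*[f"{a}:{int(x)}" for a,x in zip(A,cv2.remap(g,uv[None,:,0],uv[None,:,1],cv2.INTER_CUBIC)[0])])
for z in(.03,.06,.09): p=onz(T,389.75,276.9,z)[:2]-c;print("ribR",z,np.hypot(*p),np.degrees(np.arctan2(p[1],p[0]))%360)
E
```

```text
t 3.23 p [ 0.447  -0.0357  0.0222] yaw -0.04 tilt 0.12 q [-0.02  0.86 -0.    2.23  0.06  0.05 -1.65] F [-0.  -0.5  0.3] w 0.0060 g 0.0
shares [ 0.034  0.657 -0.551]
turn z share -0.008
90 [ 0.4533 -0.1967] 0.04529263294246755 83
110 [ 0.4535 -0.1967] 0.04471876428665275 90
130 [ 0.4536 -0.1967] 0.04419933315123604 90
0.049 0.04 70:134 72:138 74:142 76:144 78:147 80:149 82:152 84:154 86:157 88:160 90:161 92:161 94:159 96:153 98:149 100:151 102:161 104:171 106:175 108:178 110:183 112:189 114:192 116:185 118:170 120:152 122:139 124:135 126:132 128:132 130:133 132:134 134:135
0.049 0.055 70:133 72:136 74:139 76:143 78:145 80:148 82:151 84:154 86:157 88:160 90:163 92:164 94:159 96:151 98:140 100:143 102:157 104:169 106:177 108:178 110:179 112:179 114:180 116:181 118:184 120:185 122:185 124:179 126:165 128:148 130:137 132:133 134:133
0.049 0.07 70:134 72:137 74:140 76:143 78:145 80:148 82:150 84:153 86:156 88:159 90:162 92:159 94:152 96:143 98:140 100:148 102:160 104:172 106:176 108:180 110:185 112:192 114:194 116:191 118:187 120:186 122:187 124:188 126:189 128:190 130:190 132:189 134:181

[... 1563 characters left out ...]
234 309:237
0.039 84:244 87:202 90:151 93:150 96:147 99:148 102:149 105:151 108:151 111:150 114:148 117:151 120:156 123:168 126:180 129:191 258:239 261:241 264:218 267:169 270:121 273:103 276:109 279:110 282:138 285:150 288:139 291:160 294:176 297:187 300:219 303:248 306:244 309:241
0.041 84:219 87:188 90:154 93:155 96:155 99:158 102:153 105:142 108:144 111:152 114:156 117:147 120:161 123:178 126:181 129:184 258:245 261:254 264:224 267:155 270:117 273:106 276:110 279:118 282:164 285:185 288:173 291:181 294:193 297:191 300:224 303:241 306:240 309:243
ribR 0.03 0.060663644496990396 284.8247142585855
ribR 0.06 0.05664071897173749 284.46959017558993
ribR 0.09 0.05262030202597092 284.060182291451
```

The gripper closed to 6 mm on nothing, so I'll look again.

```bash
cat > look.py <<'E'
import sys; from plant import ctrl; from m import *
n=sys.argv[1]
for k in("top","scene"):
    d=ctrl.get_image(k); np.savez(f"{k}{n}.npz",**d)
    box=(205,245,335,295) if k=="top" else (265,278,395,362)
    for c,s in blobs(d,box,120,20): print(k,np.round(c,1),s[2:],"z%s"%(.02 if k=="top" else .012),onz(d,*c,.02 if k=="top" else .012)[:2])
    if len(sys.argv)>2: cv2.imwrite(f"pics/{k}{n}.png",d["frame"][...,::-1])
E
python3 look.py 1 p; python3 w.py
python3 - <<'E'
import cv2,numpy as np
a=cv2.imread("pics/top1.png")[240:320,200:400];b=cv2.imread("pics/scene1.png")[220:370,230:440]
im=np.zeros((600,800,3),np.uint8);im[:240,:600]=cv2.resize(a,(600,240));im[240:597,:500]=cv2.resize(b,(500,357));cv2.imwrite("pics/l1.png",im)
E
```

```text
top [267.5 255.5] [ 7  7 26] z0.02 [0.5335 0.1148]
top [217.3 258.2] [ 8  7 45] z0.02 [0.5247 0.2673]
top [257.5 281. ] [ 8  7 44] z0.02 [0.4559 0.1439]
top [229.3 281.5] [ 7  6 34] z0.02 [0.4541 0.2291]
scene [379.2 283.9] [ 10  14 123] z0.012 [ 0.4467 -0.0373]
scene [359.2 299.2] [ 11  17 154] z0.012 [0.4596 0.0434]
scene [318.8 303. ] [ 11  17 158] z0.012 [0.531  0.1034]
scene [340.3 324.6] [ 11  13 118] z0.012 [0.4529 0.1462]
scene [320.1 346.9] [ 11  18 151] z0.012 [0.4537 0.2291]
scene [280.4 346.9] [ 12  14 136] z0.012 [0.5215 0.2693]
scene [391.  356.6] [10 14 77] z0.012 [0.3208 0.1823]
t 3.33 p [ 0.4466 -0.0357  0.0218] yaw -0.04 tilt 0.06 q [-0.02  0.86 -0.    2.23  0.06  0.05 -1.65] F [-0.6  0.4 -0.5] w 0.0008 g 0.0
```

View pics/l1.png

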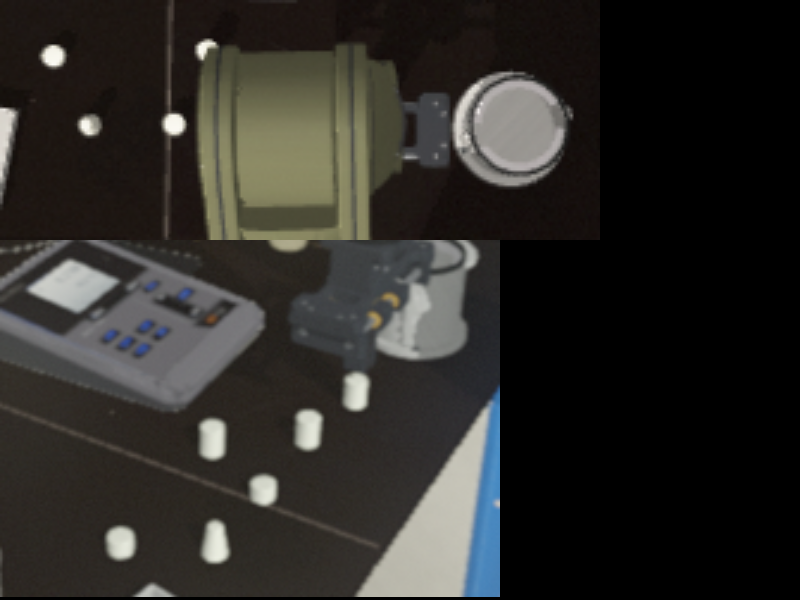

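Run:
```python
from m import *
S=dict(np.load("scene1.npz"));T=dict(np.load("top1.npz"))
print(proj(S,[.4466,-.0357,.008]),proj(S,[.4466,-.0357,.022]),proj(S,[.4466,-.0357,.06]))
P=cloud(S);
for v in range(255,295,3): print(v,*[("%.3f,%.3f,%.3f"%tuple(P[v,u])) for u in(372,376,379,383,387)])
cv2.imwrite("pics/z1.png",cv2.resize(S["frame"][230:310,330:430,::-1],(800,640),interpolation=cv2.INTER_CUBIC)[:600])
```

```text
[378.8608 285.6302] [379.2445 280.7292] [380.3081 267.1449]
255 0.430,0.055,0.144 0.421,0.057,0.148 0.414,0.056,0.149 0.411,0.043,0.144 0.417,0.003,0.121
258 0.430,0.054,0.136 0.420,0.057,0.141 0.414,0.055,0.142 0.410,0.042,0.136 0.435,-0.044,0.084
261 0.433,0.047,0.124 0.420,0.056,0.133 0.415,0.053,0.133 0.065,0.901,0.684 0.436,-0.048,0.074
264 0.433,0.047,0.117 0.423,0.049,0.121 0.415,0.051,0.124 0.435,-0.021,0.080 0.434,-0.045,0.068
267 0.431,0.051,0.112 0.421,0.050,0.114 0.414,0.052,0.117 0.434,-0.022,0.072 0.434,-0.046,0.059
270 0.496,-0.102,0.000 0.450,-0.019,0.060 0.415,0.048,0.108 0.435,-0.024,0.062 0.435,-0.049,0.049
273 0.489,-0.088,0.001 0.451,-0.024,0.049 0.442,-0.020,0.054 0.435,-0.026,0.053 0.457,-0.110,-0.000
276 0.482,-0.073,0.003 0.475,-0.081,0.001 0.452,-0.044,0.029 0.434,-0.025,0.046 0.451,-0.094,0.002
279 0.478,-0.065,-0.000 0.453,-0.029,0.029 0.446,-0.031,0.030 0.437,-0.034,0.031 0.446,-0.083,0.001
282 0.471,-0.050,0.002 0.451,-0.026,0.023 0.443,-0.026,0.025 0.435,-0.031,0.025 0.441,-0.072,-0.001
285 0.468,-0.044,-0.002 0.450,-0.027,0.014 0.441,-0.023,0.019 0.436,-0.036,0.013 0.435,-0.059,0.001
288 0.460,-0.027,0.001 0.449,-0.026,0.006 0.442,-0.027,0.007 0.435,-0.034,0.006 0.429,-0.044,0.003
291 0.455,-0.017,0.001 0.448,-0.023,-0.001 0.440,-0.023,0.002 0.432,-0.029,0.002 0.424,-0.034,0.002
294 0.451,-0.008,-0.001 0.442,-0.011,0.000 0.436,-0.014,0.001 0.429,-0.021,-0.001 0.419,-0.023,0.002
```

View pics/z1.png

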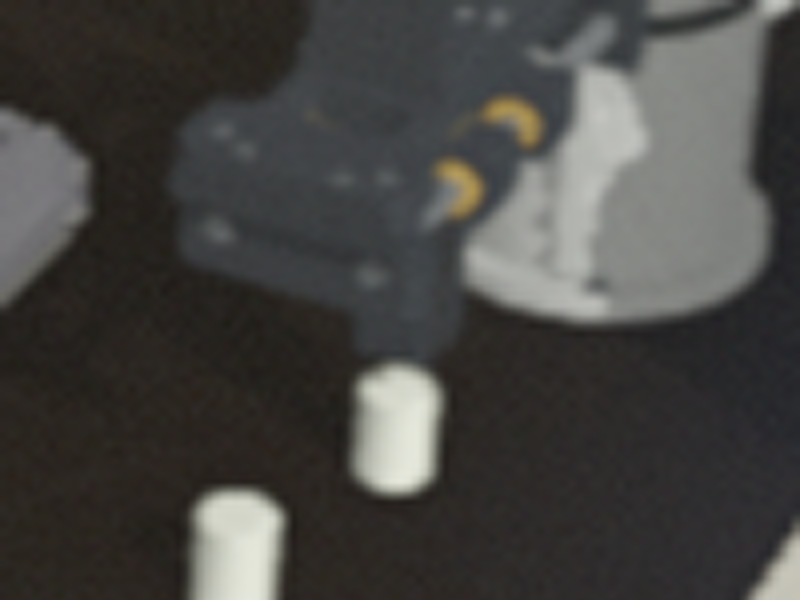

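The closed fingers end just above the cylinder's top, at crop (400,355), which is about z = 0.04. I'll check the tool geometry.

Run:
```python
from plant import ctrl
from m import *
print(ctrl.nose_length,[a for a in dir(ctrl) if a[0]!='_'])
S=dict(np.load("scene1.npz"));P=cloud(S);g=S["frame"].mean(2)
# dark gripper pixels near tip: lowest z
for u in range(374,388,2):
    col=[(v,P[v,u]) for v in range(262,284) if abs(P[v,u,1]+.03)<.035 and g[v,u]<75 and .42<P[v,u,0]<.47 and P[v,u,2]>.01]
    print(u,*[(v,np.round(p,3).tolist(),int(g[v,u])) for v,p in col[-2:]])
T=dict(np.load("top1.npz"));P=cloud(T)
print("gripper body top view"); 
for u in range(334,352,3): print(u,P[275,u],P[281,u],P[290,u])
```

```text
0.014 ['IKError', 'get_image', 'get_obs', 'nose_length', 'sign_off']
374
376 (273, [0.451, -0.024, 0.049], 61) (274, [0.451, -0.025, 0.045], 48)
378 (273, [0.446, -0.024, 0.05], 60) (274, [0.445, -0.021, 0.049], 60)
380 (273, [0.441, -0.022, 0.053], 60) (274, [0.44, -0.021, 0.051], 61)
382 (273, [0.436, -0.023, 0.054], 66) (274, [0.435, -0.021, 0.053], 66)
384 (273, [0.435, -0.034, 0.049], 58) (274, [0.435, -0.033, 0.046], 52)
386 (271, [0.435, -0.046, 0.048], 59) (272, [0.434, -0.043, 0.047], 55)
gripper body top view
334 [ 0.4482 -0.0766  0.5631] [ 0.4363 -0.0766  0.563 ] [ 0.422  -0.0802  0.3874]
337 [ 0.4684 -0.0932  0.1503] [ 0.4574 -0.0971 -0.0005] [ 0.4269 -0.0932  0.1507]
340 [ 0.4685 -0.1016  0.1491] [ 0.4518 -0.1016  0.15  ] [ 0.4268 -0.1014  0.1548]
343 [ 0.4681 -0.1096  0.1579] [ 0.4518 -0.1099  0.1517] [ 0.4269 -0.1098  0.1526]
346 [ 0.4683 -0.1181  0.1554] [ 0.4518 -0.1181  0.1531] [ 0.4268 -0.1179  0.1574]
349 [ 0.4687 -0.1267  0.148 ] [ 0.4519 -0.1266  0.1501] [ 0.4268 -0.1262  0.1579]
```

Call:
{"name": "drive_tool", "arguments": {"increments": [[0,0,0,0,0,-0.2,0],[0,0,0,0,0,-0.2,0],[0,0,0,0,0,0,0],[0,0,0,0,0,0,0],[0,0,0,0,0,0,0]]}}

```text
clock: 3.95
ee_pos: [0.4454, -0.0356, 0.1202]
tool_rot: [0.0, 1.0, -0.0, -0.001]
ft_force: [0.8, 0.4, -0.6]
gripper_width: 0.0437
grip_force: 0.0
```

```bash
python3 look.py 2 p; python3 w.py
python3 - <<'E'
from m import *
S=dict(np.load("scene2.npz"))
for dy in(-.022,.022):
  for z in(0,-.014): print(dy,z,proj(S,[.4466,-.0357+dy,.1218+z]))
cv2.imwrite("pics/z2.png",cv2.resize(S["frame"][210:310,330:430,::-1],(600,600),interpolation=cv2.INTER_CUBIC))
E
```

```text
top [268.7 256.5] [ 8  8 48] z0.02 [0.5302 0.1112]
top [217.3 258.2] [ 8  7 45] z0.02 [0.5247 0.2673]
top [257.5 281. ] [ 8  7 44] z0.02 [0.4559 0.1439]
top [229.3 281.5] [ 7  6 34] z0.02 [0.4541 0.2291]
scene [379.2 283.9] [ 10  14 124] z0.012 [ 0.4466 -0.0373]
scene [359.2 299.2] [ 11  17 154] z0.012 [0.4596 0.0434]
scene [318.8 303. ] [ 11  17 159] z0.012 [0.531  0.1034]
scene [340.3 324.6] [ 11  13 118] z0.012 [0.4529 0.1462]
scene [320.  346.9] [ 11  18 152] z0.012 [0.4538 0.2291]
scene [280.4 346.9] [ 12  14 137] z0.012 [0.5216 0.2694]
scene [391.  356.6] [10 14 77] z0.012 [0.3208 0.1823]
t 4.05 p [ 0.4455 -0.0356  0.1202] yaw -0.03 tilt 0.14 q [-0.01  0.65 -0.03  2.18  0.05  0.31 -1.65] F [ 0.6  0.5 -0.3] w 0.0440 g 0.0
-0.022 0 [386.0399 240.1565]
-0.022 -0.014 [385.6071 245.4197]
0.022 0 [378.0629 248.2262]
0.022 -0.014 [377.6644 253.5971]
```

View pics/z2.png

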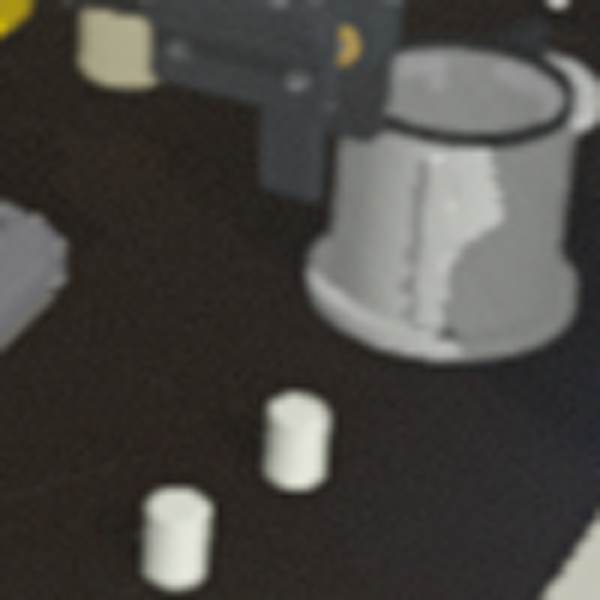

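The near fingertip shows at px (378,242), but the reported TCP predicts (378,254). The gripper therefore sits about 30 mm higher than reported. I'll quantify that from depth.

Run:
```python
from m import *
for n,tz in((1,.0218),(2,.1202)):
    S=dict(np.load(f"scene{n}.npz"));P=cloud(S);g=S["frame"].mean(2)
    m=(g<85)&(P[...,2]>tz-.02)&(P[...,2]<tz+.12)&(abs(P[...,0]-.446)<.06)&(abs(P[...,1]+.0356)<.12)&(np.mgrid[0:480,0:640][0]>200)
    Q=P[m]
    for lo in np.arange(tz-.02,tz+.11,.008):
        s=Q[(Q[:,2]>=lo)&(Q[:,2]<lo+.008)]
        if len(s)>2: print(n,"dz %.3f"%(lo-tz),len(s),"x",np.percentile(s[:,0],[3,97]),"y",np.percentile(s[:,1],[3,97]))
T=dict(np.load("top2.npz"));P=cloud(T);c=P[(abs(P[...,1]+.0356)<.11)&(abs(P[...,0]-.446)<.05)&(P[...,2]>.13)&(P[...,2]<.3)]
print(len(c),c.min(0),c.max(0))
# other heights check from known things in top depth: jar ring, ground
for nm,u,v in(("lidbar",424,271),("bench",300,250)):print(nm,P[v,u])
```

```text
1 dz -0.020 372 x [0.3884 0.501 ] y [-0.1366  0.0803]
1 dz 0.020 15 x [0.4332 0.4525] y [-0.048  -0.0216]
1 dz 0.028 34 x [0.4335 0.4519] y [-0.0468 -0.0185]
1 dz 0.036 27 x [0.4336 0.4524] y [-0.0458 -0.018 ]
1 dz 0.044 12 x [0.4343 0.4377] y [-0.0444 -0.0204]
1 dz 0.052 13 x [0.4332 0.4371] y [-0.0448 -0.0196]
1 dz 0.060 12 x [0.4331 0.4365] y [-0.0461 -0.0181]
1 dz 0.068 3 x [0.4345 0.435 ] y [-0.0362 -0.0196]
1 dz 0.084 73 x [0.4123 0.4759] y [-0.1158  0.0514]
1 dz 0.092 131 x [0.4104 0.4759] y [-0.1155  0.0521]
1 dz 0.100 124 x [0.4097 0.4736] y [-0.1166  0.0522]
1 dz 0.108 167 x [0.4103 0.4759] y [-0.1157  0.0578]
2 dz -0.020 15 x [0.4341 0.4615] y [-0.1553 -0.1479]
2 dz 0.020 33 x [0.4331 0.4504] y [-0.0658 -0.0012]
2 dz 0.028 60 x [0.4324 0.4524] y [-0.0638  0.0021]
2 dz 0.036 59 x [0.4328 0.4523] y [-0.0634  0.0026]
2 dz 0.044 56 x [0.4329 0.4517] y [-0.0655  0.0032]
2 dz 0.052 37 x [0.4324 0.4529] y [-0.0708  0.0048]
2 dz 0.060 4 x [0.4323 0.4379] y [-0.0711 -0.0035]
2 dz 0.068 4 x [0.4328 0.4334] y [-0.0756 -0.0687]
2 dz 0.076 5 x [0.4415 0.4477] y [-0.0687 -0.0637]
2 dz 0.084 101 x [0.41   0.4731] y [-0.0795  0.0518]
2 dz 0.092 146 x [0.409  0.4726] y [-0.0777  0.052 ]
2 dz 0.100 119 x [0.409  0.4717] y [-0.0709  0.0519]
2 dz 0.108 123 x [0.4095 0.4745] y [-0.0043  0.0575]
674 [ 0.4117 -0.1273  0.2182] [0.4796 0.0595 0.2577]
lidbar [ 0.4863 -0.3561  0.0456]
bench [0.552  0.017  0.0044]
```

The reported z is about 35 mm too low at both poses, for the tip and the body alike: true z = reported + 0.035. The xy readings agree with the images. I'll correct for it and retry.

Call:
{"name": "drive_tool", "arguments": {"increments": [[0,0,0,0,0,0.18,0],[0,0,0,0,0,0.18,0],[0,0,0,0,0,0.12,0],[0,0,0,0,0,0.04,0],[0,0,0,0,0,0,0]]}}

```text
clock: 4.68
ee_pos: [0.4522, -0.0361, -0.0044]
tool_rot: [-0.001, 1.0, 0.0, -0.008]
ft_force: [-0.0, 0.6, 0.4]
gripper_width: 0.0438
grip_force: 0.0
```

Call:
{"name": "drive_tool", "arguments": {"increments": [[0,0,0,0,0,0,-1],[0,0,0,0,0,0,-1],[0,0,0,0,0,0,-1],[0,0,0,0,0,0,-1],[0,0,0,0,0,0,-1]]}}

```text
clock: 5.3
ee_pos: [0.453, -0.0362, -0.0028]
tool_rot: [-0.0, 1.0, -0.0, -0.006]
ft_force: [-0.1, 1.3, 5.4]
gripper_width: 0.0208
grip_force: 30.0
```

Call:
{"name": "drive_tool", "arguments": {"increments": [[0,0,0,0,0,-0.16,-1],[0,0,0,0,0,-0.18,-1],[0,0,0,0,0,-0.18,-1],[0,0,0,0,0.16,0,-1],[0,0,0,0,0.16,0,-1]]}}

```text
clock: 5.92
ee_pos: [0.4548, -0.1172, 0.1274]
tool_rot: [-0.0, 1.0, 0.0, -0.006]
ft_force: [1.0, -0.2, -0.5]
gripper_width: 0.0204
grip_force: 30.0
```

```bash
python3 w.py .468 -.197 .1 0
```

```text
t 5.92 p [ 0.4548 -0.1172  0.1274] yaw 0.05 tilt 0.66 q [ 0.32  0.66 -0.27  2.1   0.39  0.44 -1.82] F [ 1.  -0.2 -0.5] w 0.0204 g 30.0
shares [0.054 0.32  0.109]
turn z share 0.009
```

Call:
{"name": "drive_tool", "arguments": {"increments": [[0,0.13,0,0.027,0.16,0,-1],[0,0,0,0.027,0.16,0,-1],[0,0,0,0,0,0.14,-1],[0,0,0,0,0,0,-1],[0,0,0,0,0,0,-0.15]]}}

```text
clock: 6.55
ee_pos: [0.468, -0.1956, 0.0921]
tool_rot: [-0.001, 1.0, 0.0, -0.001]
ft_force: [0.6, -0.7, 0.3]
gripper_width: 0.0289
grip_force: 0.0
```

Call:
{"name": "drive_tool", "arguments": {"increments": [[0,0,0,0,0,0,-0.15],[0,0,0,0,0,0,-0.1],[0,0,0,0,0,-0.12,0],[0,0,0,0,-0.23,0,0],[0,0,0,0,-0.23,0,0]]}}

```text
clock: 7.18
ee_pos: [0.4687, -0.0808, 0.1225]
tool_rot: [-0.0, 1.0, -0.002, 0.001]
ft_force: [1.8, 1.2, 0.1]
gripper_width: 0.044
grip_force: 0.0
```

```bash
python3 look.py 3 p; python3 w.py .459 .049 .06 0
python3 - <<'E'
import cv2,numpy as np
a=cv2.imread("pics/top3.png")[240:320,200:400];b=cv2.imread("pics/scene3.png")[200:370,230:440]
im=np.zeros((600,600,3),np.uint8);im[:200,:500]=cv2.resize(a,(500,200));im[200:597,:490]=cv2.resize(b,(490,397));cv2.imwrite("pics/l3.png",im)
E
```

```text
top [268.7 256.5] [ 8  8 48] z0.02 [0.5302 0.1112]
top [217.3 258.2] [ 8  7 45] z0.02 [0.5247 0.2673]
top [257.5 281. ] [ 8  7 44] z0.02 [0.4559 0.1439]
top [288.1 279.9] [ 7  7 43] z0.02 [0.4596 0.0514]
top [229.3 281.5] [ 7  6 34] z0.02 [0.4541 0.2291]
scene [359.2 299.2] [ 11  17 154] z0.012 [0.4596 0.0434]
scene [318.8 303.1] [ 11  17 158] z0.012 [0.531  0.1036]
scene [340.3 324.6] [ 11  13 118] z0.012 [0.4529 0.1462]
scene [320.1 346.9] [ 11  18 151] z0.012 [0.4537 0.2291]
scene [280.4 346.9] [ 12  14 137] z0.012 [0.5216 0.2694]
scene [391.  356.6] [10 14 77] z0.012 [0.3208 0.1823]
t 7.28 p [ 0.469  -0.0731  0.1226] yaw 0.70 tilt 0.33 q [ 0.23  0.67 -0.26  2.1   0.39  0.42 -1.9 ] F [ 0.7 -0.2 -0.7] w 0.0441 g 0.0
shares [-0.034 -0.487  0.253]
turn z share 0.139
```

View pics/l3.png

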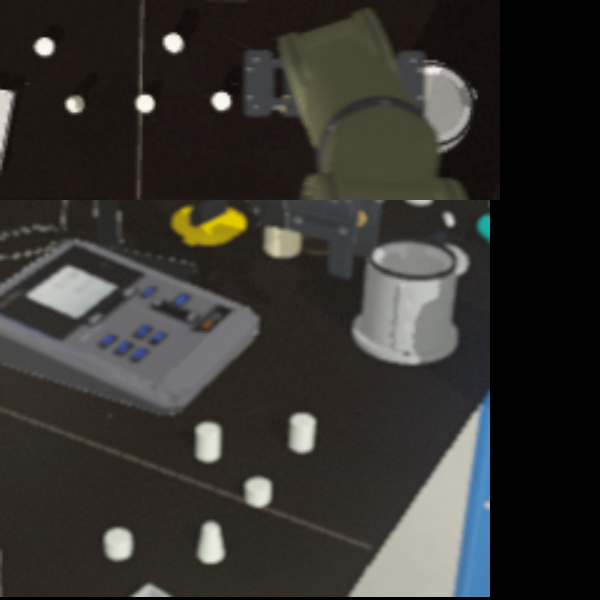

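The scene view shows that the first cylinder is gone from the bench and the other five are undisturbed. Next is the full one at (0.459, 0.048).

Call:
{"name": "drive_tool", "arguments": {"increments": [[0,0,0.13,-0.017,-0.242,0.03,0],[0,0,0,-0.017,-0.242,0.07,0],[0,0,0,0,0,0.18,0],[0,0,0,0,0,0.18,0],[0,0,0,0,0,0.05,0]]}}

```text
clock: 7.9
ee_pos: [0.4596, 0.0394, -0.007]
tool_rot: [0.0, 1.0, -0.005, -0.003]
ft_force: [3.7, 2.2, 0.2]
gripper_width: 0.0438
grip_force: 0.0
```

Call:
{"name": "drive_tool", "arguments": {"increments": [[0,0,0,0,0,0,0],[0,0,0,0,0,0,-1],[0,0,0,0,0,0,-1],[0,0,0,0,0,0,-1],[0,0,0,0,0,0,-1]]}}

```text
clock: 8.52
ee_pos: [0.4613, 0.0393, -0.0043]
tool_rot: [-0.001, 1.0, -0.006, -0.001]
ft_force: [0.7, 0.0, 7.1]
gripper_width: 0.0209
grip_force: 30.0
```

Call:
{"name": "drive_tool", "arguments": {"increments": [[0,0,0,0,0,-0.16,-1],[0,0,0,0,0,-0.18,-1],[0,0,0,0,0,-0.18,-1],[0,0,0,0,0.2,0,-1],[0,0,0,0,0.2,0,-1]]}}

```text
clock: 9.15
ee_pos: [0.4601, -0.0618, 0.1257]
tool_rot: [-0.0, 1.0, -0.005, -0.001]
ft_force: [0.7, -0.5, -0.9]
gripper_width: 0.0211
grip_force: 30.0
```

```bash
python3 w.py .44 -.197 .1 0
```

```text
t 9.15 p [ 0.4601 -0.0618  0.1257] yaw -0.58 tilt 0.08 q [ 0.22  0.66 -0.3   2.12  0.45  0.42 -2.01] F [ 0.7 -0.5 -0.9] w 0.0211 g 30.0
shares [-0.075  0.542  0.103]
turn z share -0.117
```

Call:
{"name": "drive_tool", "arguments": {"increments": [[0,0,-0.11,-0.025,0.18,0,-1],[0,0,0,-0.025,0.18,0,-1],[0,0,0,-0.025,0.18,0,-1],[0,0,0,0,0,0.13,-1],[0,0,0,0,0,0,-1]]}}

```text
clock: 9.78
ee_pos: [0.4383, -0.1958, 0.0911]
tool_rot: [-0.001, 1.0, -0.002, -0.004]
ft_force: [0.1, 0.9, 0.2]
gripper_width: 0.0209
grip_force: 30.0
```

Call:
{"name": "drive_tool", "arguments": {"increments": [[0,0,0,0,0,0,-0.2],[0,0,0,0,0,0,-0.2],[0,0,0,0,0,0,-0.2],[0,0,0,0,0,-0.12,-0.1],[0,0,0,0,-0.2,0,0]]}}

```text
clock: 10.4
ee_pos: [0.4417, -0.1499, 0.124]
tool_rot: [0.001, 1.0, -0.006, 0.001]
ft_force: [1.0, 0.8, -0.1]
gripper_width: 0.0434
grip_force: 0.0
```

Call:
{"name": "drive_tool", "arguments": {"increments": [[0,0,0.5,0.04,-0.2,0,0],[0,0,-0.5,0.04,-0.2,0,0],[0,0,-1,0.04,-0.2,0,0],[0,0,-1,0.04,-0.2,0,0],[0,0,-1,0.04,-0.2,0,0]]}}

```text
clock: 11.02
ee_pos: [0.4805, 0.1074, 0.123]
tool_rot: [-0.001, 0.991, 0.131, -0.001]
ft_force: [1.5, -0.3, 0.3]
gripper_width: 0.0439
grip_force: 0.0
```

```bash
python3 look.py 4 p; python3 w.py .530 .109 .06 20
python3 - <<'E'
import cv2,numpy as np
a=cv2.imread("pics/top4.png")[240:320,200:400];b=cv2.imread("pics/scene4.png")[200:370,230:440]
im=np.zeros((600,600,3),np.uint8);im[:200,:500]=cv2.resize(a,(500,200));im[200:597,:490]=cv2.resize(b,(490,397));cv2.imwrite("pics/l4.png",im)
E
```

```text
top [217.3 258.2] [ 8  7 45] z0.02 [0.5247 0.2673]
scene [318.9 303. ] [ 11  17 160] z0.012 [0.5309 0.1034]
scene [340.3 324.6] [ 11  13 118] z0.012 [0.4529 0.1462]
scene [320.  346.9] [ 11  18 152] z0.012 [0.4538 0.2291]
scene [280.4 346.9] [ 12  14 137] z0.012 [0.5216 0.2694]
scene [391.  356.6] [10 14 77] z0.012 [0.3208 0.1823]
t 11.12 p [0.4805 0.1137 0.1234] yaw 15.54 tilt 0.44 q [-0.1   0.69 -0.35  2.04  0.48  0.48 -2.1 ] F [-0.3 -0.4  0.5] w 0.0438 g 0.0
shares [0.185 0.073 0.253]
turn z share -0.891
```

View pics/l4.png

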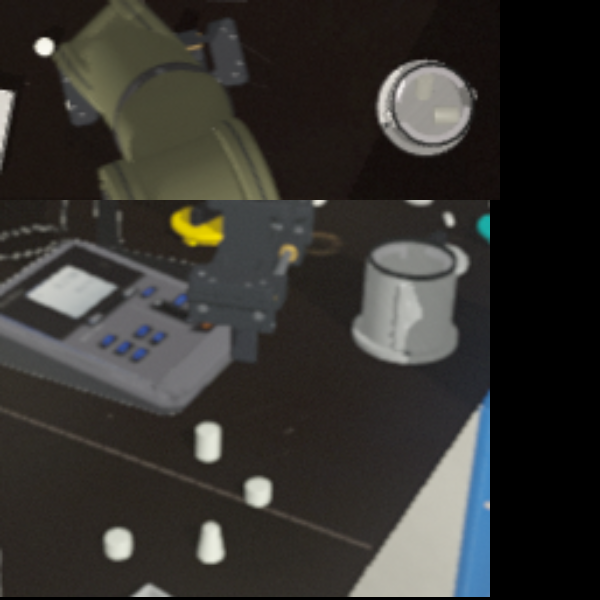

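The top crop shows two cylinders lying in the jar. Before reaching for the third, I'll check the height of the balance next to it.

Run:
```python
from m import *
P=cloud(dict(np.load("top0.npz")))
for u in (262,270,278,290,300): print(u,*["%d:(%.2f,%.2f,%.3f)"%(v,*P[v,u]) for v in range(225,248,4)])
```

```text
262 225:(0.63,0.14,0.001) 229:(0.62,0.14,0.002) 233:(0.61,0.14,-0.001) 237:(0.59,0.13,0.001) 241:(0.58,0.13,0.006) 245:(0.57,0.13,0.001)
270 225:(0.63,0.11,0.001) 229:(0.62,0.11,0.000) 233:(0.60,0.11,0.004) 237:(0.59,0.11,-0.009) 241:(0.58,0.11,-0.000) 245:(0.57,0.11,0.001)
278 225:(0.63,0.08,0.032) 229:(0.61,0.08,0.031) 233:(0.60,0.08,0.031) 237:(0.59,0.09,-0.004) 241:(0.58,0.09,0.001) 245:(0.57,0.09,-0.005)
290 225:(0.63,0.05,0.031) 229:(0.61,0.05,0.033) 233:(0.60,0.05,0.028) 237:(0.59,0.05,0.034) 241:(0.58,0.05,-0.003) 245:(0.57,0.05,-0.003)
300 225:(0.63,0.02,0.027) 229:(0.61,0.02,0.037) 233:(0.60,0.02,0.032) 237:(0.59,0.02,0.025) 241:(0.58,0.02,0.004) 245:(0.57,0.02,0.003)
```

Call:
{"name": "drive_tool", "arguments": {"increments": [[0,0,0,0.093,0.037,0.05,0],[0,0,0,0.092,0.036,0.05,0],[0,0,0,0,0,0.18,0],[0,0,0,0,0,0.18,0],[0,0,0,0,0,0.06,0]]}}

```text
clock: 11.75
ee_pos: [0.5275, 0.0988, -0.0094]
tool_rot: [0.0, 0.992, 0.129, -0.003]
ft_force: [-0.4, 0.2, -0.1]
gripper_width: 0.0439
grip_force: 0.0
```

Call:
{"name": "drive_tool", "arguments": {"increments": [[0,0,0,0,0,0,0],[0,0,0,0,0,0,-1],[0,0,0,0,0,0,-1],[0,0,0,0,0,0,-1],[0,0,0,0,0,0,-1]]}}

```text
clock: 12.38
ee_pos: [0.5299, 0.0999, -0.0065]
tool_rot: [-0.001, 0.992, 0.129, -0.0]
ft_force: [-0.1, -0.2, 7.1]
gripper_width: 0.0209
grip_force: 30.0
```

Call:
{"name": "drive_tool", "arguments": {"increments": [[0,0,0,0,0,-0.16,-1],[0,0,0,0,0,-0.18,-1],[0,0,0,0,0,-0.18,-1],[0,0,0.5,0,0.2,-0.01,-1],[0,0,0.5,0,0.2,0,-1]]}}

```text
clock: 13.0
ee_pos: [0.5538, 0.0015, 0.126]
tool_rot: [-0.001, 0.996, 0.086, -0.0]
ft_force: [-0.0, -0.9, -0.3]
gripper_width: 0.0211
grip_force: 30.0
```

```bash
python3 w.py .4535 -.205 .1 0
```

```text
t 13.0 p [0.5538 0.0015 0.126 ] yaw 9.87 tilt 0.06 q [ 0.15  0.75 -0.39  1.86  0.46  0.62 -1.93] F [-0.  -0.9 -0.3] w 0.0211 g 30.0
shares [-0.537  0.745  0.104]
turn z share 1.974
```

Call:
{"name": "drive_tool", "arguments": {"increments": [[0,0,0,-0.107,0.149,0,-1],[0,0,0,-0.107,0.149,0,-1],[0,0,0,-0.107,0.149,0,-1],[0,0,0,-0.107,0.149,0,-1],[0,0,0,-0.107,0.149,0,-1]]}}

```text
clock: 13.62
ee_pos: [0.4522, -0.2055, 0.1251]
tool_rot: [-0.0, 0.996, 0.086, -0.001]
ft_force: [1.2, 0.1, -0.4]
gripper_width: 0.0208
grip_force: 30.0
```

Call:
{"name": "drive_tool", "arguments": {"increments": [[0,0,0,0,0,0.13,-1],[0,0,0,0,0,0,-1],[0,0,0,0,0,0,-0.2],[0,0,0,0,0,0,-0.2],[0,0,0,0,0,0,-0.2]]}}

```text
clock: 14.25
ee_pos: [0.4537, -0.2036, 0.093]
tool_rot: [-0.0, 0.996, 0.086, -0.001]
ft_force: [0.4, -0.6, -1.0]
gripper_width: 0.0352
grip_force: 0.0
```

Call:
{"name": "drive_tool", "arguments": {"increments": [[0,0,0,0,0,-0.12,-0.1],[0,0,0,0,-0.22,0,0],[0,0,-0.5,0,-0.22,0,0],[0,0,-0.8,0,-0.22,0,0],[0,0,-0.8,0,-0.22,0,0]]}}

```text
clock: 14.88
ee_pos: [0.4072, 0.0129, 0.1231]
tool_rot: [-0.001, 0.984, 0.178, -0.0]
ft_force: [1.5, 0.7, 0.0]
gripper_width: 0.0441
grip_force: 0.0
```

```bash
python3 look.py 5 p; python3 w.py .4555 .1455 .06 20
python3 - <<'E'
import cv2,numpy as np
a=cv2.imread("pics/top5.png")[240:320,200:440];b=cv2.imread("pics/scene5.png")[200:370,230:440]
im=np.zeros((600,600,3),np.uint8);im[:200,:600]=cv2.resize(a,(600,200));im[200:597,:490]=cv2.resize(b,(490,397));cv2.imwrite("pics/l5.png",im)
E
```

```text
top [217.3 258.2] [ 8  7 45] z0.02 [0.5247 0.2673]
top [257.5 281. ] [ 8  7 44] z0.02 [0.4559 0.1439]
top [229.3 281.5] [ 7  6 34] z0.02 [0.4541 0.2291]
scene [340.3 324.6] [ 11  13 116] z0.012 [0.4528 0.1463]
scene [320.  346.9] [ 11  18 152] z0.012 [0.4538 0.2291]
scene [280.4 346.9] [ 12  14 137] z0.012 [0.5216 0.2694]
scene [391.  356.6] [10 14 77] z0.012 [0.3208 0.1823]
t 14.97 p [0.4061 0.018  0.1233] yaw 21.19 tilt 0.30 q [ 0.05  0.63 -0.31  2.29  0.61  0.31 -2.  ] F [0.5 0.2 0.5] w 0.0441 g 0.0
shares [ 0.369 -0.403  0.255]
turn z share 0.239
```

View pics/l5.png

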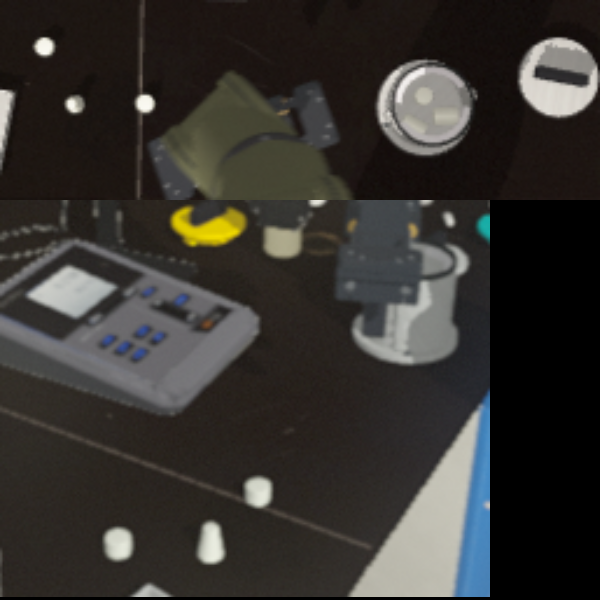

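The three full-size cylinders are in the jar. Next is the short one at (0.4555, 0.1455).

Call:
{"name": "drive_tool", "arguments": {"increments": [[0,0,0,0.123,-0.134,0.02,0],[0,0,0,0.123,-0.134,0.02,0],[0,0,0,0.123,-0.134,0.02,0],[0,0,0,0,0,0.18,0],[0,0,0,0,0,0.18,0]]}}

```text
clock: 15.6
ee_pos: [0.4595, 0.1378, 0.0171]
tool_rot: [-0.001, 0.984, 0.177, 0.0]
ft_force: [0.5, 0.2, -0.5]
gripper_width: 0.0441
grip_force: 0.0
```

```bash
python3 w.py .4555 .1455 -.016
```

```text
t 15.6 p [0.4595 0.1378 0.0171] yaw 20.37 tilt 0.12 q [-0.3   0.88 -0.13  2.13  0.64  0.17 -2.24] F [ 0.5  0.2 -0.5] w 0.0441 g 0.0
shares [-0.004 -0.034  0.132]
```

Call:
{"name": "drive_tool", "arguments": {"increments": [[0,0,0,0,-0.02,0.06,0],[0,0,0,0,0,0.05,0],[0,0,0,0,0,0.015,0],[0,0,0,0,0,0,0],[0,0,0,0,0,0,0]]}}

```text
clock: 16.23
ee_pos: [0.4568, 0.1419, -0.013]
tool_rot: [-0.001, 0.984, 0.176, -0.001]
ft_force: [0.5, 0.2, -1.2]
gripper_width: 0.0438
grip_force: 0.0
```

Call:
{"name": "drive_tool", "arguments": {"increments": [[0,0,0,0,0,0,-1],[0,0,0,0,0,0,-1],[0,0,0,0,0,0,-1],[0,0,0,0,0,0,-1],[0,0,0,0,0,0,-1]]}}

```text
clock: 16.85
ee_pos: [0.4564, 0.142, -0.0135]
tool_rot: [-0.001, 0.984, 0.177, -0.001]
ft_force: [-0.2, -0.8, 3.4]
gripper_width: 0.0206
grip_force: 30.0
```

Call:
{"name": "drive_tool", "arguments": {"increments": [[0,0,0,0,0,-0.1,-1],[0,0,0,0,0,-0.18,-1],[0,0,0,0,0,-0.1,-1],[0,0,0,0,0,0,-1],[0,0,0,0,0,0,-1]]}}

```text
clock: 17.48
ee_pos: [0.4562, 0.1416, 0.0806]
tool_rot: [-0.001, 0.984, 0.177, -0.002]
ft_force: [-0.2, -0.3, -0.1]
gripper_width: 0.0206
grip_force: 30.0
```

```bash
python3 w.py .41 .352 .02
```

```text
t 17.48 p [0.4562 0.1416 0.0806] yaw 20.36 tilt 0.22 q [-0.22  0.76 -0.29  2.11  0.59  0.36 -2.21] F [-0.2 -0.3 -0.1] w 0.0206 g 30.0
shares [ 0.121 -0.853  0.244]
```

Call:
{"name": "drive_tool", "arguments": {"increments": [[0,0,-1,0,0,0,-1],[0,0,-1,0,0,0,-1],[0,0,-1,0,0,0,-1],[0,0,-1,0,0,0,-1],[0,0,-1,0,0,0,-1]]}}

```text
clock: 18.1
ee_pos: [0.4556, 0.1417, 0.0799]
tool_rot: [-0.001, 0.922, 0.387, -0.003]
ft_force: [-0.3, 0.2, -0.5]
gripper_width: 0.0207
grip_force: 30.0
```

Call:
{"name": "drive_tool", "arguments": {"increments": [[0,0,0,0.11,-0.193,0,-1],[0,0,0,0.11,-0.193,0,-1],[0,0,0,0.11,-0.193,0,-1],[0,0,0,0.11,-0.193,0,-1],[0,0,0,0,0,0,-1]]}}

```text
clock: 18.73
ee_pos: [0.3931, 0.3619, 0.0806]
tool_rot: [-0.004, 0.921, 0.39, -0.001]
ft_force: [0.1, -1.1, -0.6]
gripper_width: 0.0204
grip_force: 30.0
```

```bash
python3 w.py .396 .356 .005 45
```

```text
t 18.73 p [0.3931 0.3619 0.0806] yaw 45.86 tilt 0.43 q [-0.58  0.81 -0.42  1.94  0.62  0.52 -2.2 ] F [ 0.1 -1.1 -0.6] w 0.0204 g 30.0
shares [-0.009  0.027  0.302]
turn z share 0.171
```

Call:
{"name": "drive_tool", "arguments": {"increments": [[0,0,0,-0.009,0.027,0.15,-1],[0,0,0,0,0,0.15,-1],[0,0,0,0,0,0,-1],[0,0,0,0,0,0,-0.25],[0,0,0,0,0,0,-0.25]]}}

```text
clock: 19.35
ee_pos: [0.4002, 0.3499, 0.0079]
tool_rot: [-0.001, 0.923, 0.385, -0.0]
ft_force: [-0.3, -0.2, -0.4]
gripper_width: 0.0329
grip_force: 0.0
```

Call:
{"name": "drive_tool", "arguments": {"increments": [[0,0,0,0,0,-0.15,-0.2],[0,0,0,0,0,-0.15,0],[0,0,0,-0.067,0.176,0,0],[0,0,0,-0.067,0.176,0,0],[0,0,0,-0.067,0.176,0,0]]}}

```text
clock: 19.98
ee_pos: [0.4596, 0.2198, 0.0828]
tool_rot: [-0.001, 0.923, 0.386, 0.0]
ft_force: [1.5, -0.9, 0.5]
gripper_width: 0.0441
grip_force: 0.0
```

```bash
python3 look.py 6; python3 w.py .454 .229 -.014
```

```text
top [217.9 256.8] [ 7  5 24] z0.02 [0.5288 0.2655]
scene [320.  346.9] [ 11  18 152] z0.012 [0.4538 0.2291]
scene [280.4 346.9] [ 12  14 136] z0.012 [0.5215 0.2693]
scene [391.  356.6] [10 14 77] z0.012 [0.3208 0.1823]
t 20.07 p [0.4612 0.2135 0.0821] yaw 44.79 tilt 0.28 q [-0.27  0.79 -0.43  2.02  0.69  0.48 -2.  ] F [0.4 0.2 0.1] w 0.0443 g 0.0
shares [ 0.025 -0.065  0.384]
```

Call:
{"name": "drive_tool", "arguments": {"increments": [[0,0,0,0.025,-0.065,0,0],[0,0,0,0,0,0.18,0],[0,0,0,0,0,0.15,0],[0,0,0,0,0,0.05,0],[0,0,0,0,0,0,0]]}}

```text
clock: 20.7
ee_pos: [0.45, 0.2389, -0.0135]
tool_rot: [-0.001, 0.922, 0.387, -0.001]
ft_force: [0.0, -0.0, 0.2]
gripper_width: 0.0441
grip_force: 0.0
```

Call:
{"name": "drive_tool", "arguments": {"increments": [[0,0,0,0,0,0,0],[0,0,0,0,0,0,-1],[0,0,0,0,0,0,-1],[0,0,0,0,0,0,-1],[0,0,0,0,0,0,-1]]}}

```text
clock: 21.32
ee_pos: [0.4514, 0.2367, -0.0132]
tool_rot: [-0.001, 0.923, 0.385, -0.001]
ft_force: [0.8, -1.1, 4.7]
gripper_width: 0.0169
grip_force: 30.0
```

Call:
{"name": "drive_tool", "arguments": {"increments": [[0,0,0,0,0,-0.1,-1],[0,0,0,0,0,-0.15,-1],[0,0,0,0,0,-0.1,-1],[0,0,0,0,0,0,-1],[0,0,0,0,0,0,-1]]}}

```text
clock: 21.95
ee_pos: [0.4508, 0.2364, 0.0732]
tool_rot: [-0.001, 0.923, 0.386, -0.002]
ft_force: [-0.3, 0.7, -0.5]
gripper_width: 0.0168
grip_force: 29.5
```

```bash
python3 w.py .424 .352 .005
```

```text
t 21.95 p [0.4508 0.2364 0.0732] yaw 45.37 tilt 0.22 q [-0.32  0.81 -0.42  2.02  0.71  0.47 -2.06] F [-0.3  0.7 -0.5] w 0.0168 g 29.5
shares [ 0.255 -0.4    0.273]
```

Call:
{"name": "drive_tool", "arguments": {"increments": [[0,0,0,0.128,-0.2,0,-1],[0,0,0,0.127,-0.2,0,-1],[0,0,0,0,0,0.14,-1],[0,0,0,0,0,0.13,-1],[0,0,0,0,0,0,-1]]}}

```text
clock: 22.58
ee_pos: [0.4225, 0.3506, 0.0037]
tool_rot: [0.001, 0.922, 0.386, -0.004]
ft_force: [0.4, -0.2, -0.6]
gripper_width: 0.0168
grip_force: 29.5
```

Call:
{"name": "drive_tool", "arguments": {"increments": [[0,0,0,0,0,0,-0.25],[0,0,0,0,0,0,-0.25],[0,0,0,0,0,-0.15,-0.25],[0,0,0,0,0,-0.15,0],[0,0,0,0.012,0.174,0,0]]}}

```text
clock: 23.2
ee_pos: [0.4575, 0.3293, 0.086]
tool_rot: [-0.004, 0.921, 0.389, 0.002]
ft_force: [1.3, -0.7, 0.2]
gripper_width: 0.0434
grip_force: 0.0
```

Call:
{"name": "drive_tool", "arguments": {"increments": [[0,0,0,0.012,0.174,0,0],[0,0,0,0.012,0.174,0,0],[0,0,0,0,0,0,0],[0,0,0,0,0,0,0],[0,0,0,0,0,0,0]]}}

```text
clock: 23.82
ee_pos: [0.523, 0.2686, 0.0819]
tool_rot: [-0.002, 0.922, 0.387, -0.001]
ft_force: [-0.0, -0.6, 0.7]
gripper_width: 0.0446
grip_force: 0.0
```

```bash
python3 look.py 7; python3 w.py .5235 .2675 -.016;  python3 - <<'E'
from m import *
d=dict(np.load("scene7.npz"));e=dict(np.load("top7.npz"))
im=np.zeros((400,600,3),np.uint8);im[:400,:400]=cv2.resize(d["frame"][340:440,250:350,::-1],(400,400));im[:320,400:]=cv2.resize(e["frame"][255:319,170:210,::-1],(200,320))
cv2.imwrite("pics/l7.png",im)
E
```

```text
scene [280.4 346.9] [ 12  14 136] z0.012 [0.5215 0.2693]
scene [391.  356.6] [10 14 77] z0.012 [0.3208 0.1823]
t 23.93 p [0.5231 0.2684 0.0816] yaw 45.50 tilt 0.19 q [-0.26  0.87 -0.51  1.78  0.64  0.67 -1.91] F [-0.4 -1.   0.7] w 0.0439 g 0.0
shares [-0.001  0.005  0.39 ]
```

View pics/l7.png

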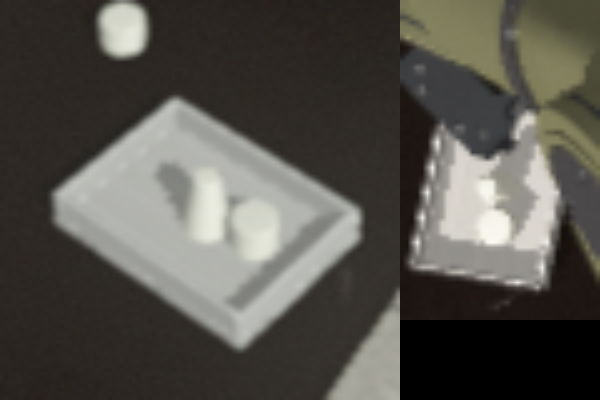

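Both pieces stand in the tray, at crop (207,205) and (255,230). Next is the last short one.

Call:
{"name": "drive_tool", "arguments": {"increments": [[0,0,0,0,0.005,0.18,0],[0,0,0,0,0,0.15,0],[0,0,0,0,0,0.055,0],[0,0,0,0,0,0,0],[0,0,0,0,0,0,-1]]}}

```text
clock: 24.55
ee_pos: [0.5253, 0.2673, -0.0137]
tool_rot: [-0.001, 0.923, 0.386, -0.0]
ft_force: [0.1, 0.4, 0.3]
gripper_width: 0.0364
grip_force: 0.0
```

Call:
{"name": "drive_tool", "arguments": {"increments": [[0,0,0,0,0,0,-1],[0,0,0,0,0,0,-1],[0,0,0,0,0,0,-1],[0,0,0,0,0,-0.1,-1],[0,0,0,0,0,-0.15,-1]]}}

```text
clock: 25.18
ee_pos: [0.524, 0.2656, 0.0474]
tool_rot: [-0.001, 0.923, 0.386, -0.002]
ft_force: [1.2, -0.2, 0.6]
gripper_width: 0.0208
grip_force: 30.0
```

Call:
{"name": "drive_tool", "arguments": {"increments": [[0,0,0,0,0,-0.1,-1],[0,0,0,0,0,0,-1],[0,0,0,0,0,0,-1],[0,0,0,0,0,0,-1],[0,0,0,0,0,0,-1]]}}

```text
clock: 25.8
ee_pos: [0.5244, 0.266, 0.0716]
tool_rot: [-0.001, 0.923, 0.386, -0.002]
ft_force: [-0.3, 0.6, -1.5]
gripper_width: 0.0204
grip_force: 30.0
```

```bash
python3 w.py .4585 .346 .006
```

```text
t 25.8 p [0.5244 0.266  0.0716] yaw 45.38 tilt 0.24 q [-0.26  0.89 -0.5   1.78  0.65  0.65 -1.92] F [-0.3  0.6 -1.5] w 0.0204 g 30.0
shares [ 0.043 -0.411  0.264]
```

Call:
{"name": "drive_tool", "arguments": {"increments": [[0,0,0,0.022,-0.206,0,-1],[0,0,0,0.022,-0.205,0,-1],[0,0,0,0,0,0.13,-1],[0,0,0,0,0,0.13,-1],[0,0,0,0,0,0,-1]]}}

```text
clock: 26.42
ee_pos: [0.4577, 0.345, 0.0056]
tool_rot: [0.0, 0.923, 0.386, -0.003]
ft_force: [-0.4, -0.5, -0.8]
gripper_width: 0.0206
grip_force: 30.0
```

Call:
{"name": "drive_tool", "arguments": {"increments": [[0,0,0,0,0,0,-0.4],[0,0,0,0,0,0,-0.4],[0,0,0,0,0,0,-0.4],[0,0,0,0,0,-0.15,-0.4],[0,0,0,0,0,-0.2,0]]}}

```text
clock: 27.05
ee_pos: [0.459, 0.3456, 0.0959]
tool_rot: [-0.001, 0.923, 0.386, -0.002]
ft_force: [1.4, 0.3, 0.2]
gripper_width: 0.0343
grip_force: 0.0
```

Call:
{"name": "drive_tool", "arguments": {"increments": [[0,0,-0.5,0,0,-0.2,0],[0,0,-1,0,0,0,0],[0,0,-1,0,0,0,0],[0,0,-1,0,0,0,0],[0,0,-1,0,0,0,0]]}}

```text
clock: 27.68
ee_pos: [0.4599, 0.346, 0.1459]
tool_rot: [-0.001, 0.829, 0.559, -0.001]
ft_force: [0.3, 0.3, 0.7]
gripper_width: 0.0438
grip_force: 0.0
```

Call:
{"name": "drive_tool", "arguments": {"increments": [[0,0,-1,0,0,0,0],[0,0,-1,0,0,0,0],[0,0,-0.4,0,0,0,0],[0,0,0,-0.24,0,0,0],[0,0,0,-0.24,0,0,0]]}}

```text
clock: 28.3
ee_pos: [0.4383, 0.2271, 0.1454]
tool_rot: [-0.001, 0.767, 0.642, -0.0]
ft_force: [1.1, -0.5, 0.2]
gripper_width: 0.0443
grip_force: 0.0
```

```bash
python3 look.py 8; python3 w.py .489 -.2 .12 80
python3 - <<'E'
from m import *
d=dict(np.load("top8.npz"));lid(d)
e=dict(np.load("scene8.npz"))
im=np.zeros((600,800,3),np.uint8);im[:300,:300]=cv2.resize(e["frame"][350:425,255:330+0,::-1],(300,300))
im[:300,300:]=cv2.resize(d["frame"][250:325,165:290,::-1],(500,300));im[300:,:]=cv2.resize(d["frame"][245:320,340:540,::-1],(800,300));cv2.imwrite("pics/l8.png",im)
E
```

```text
scene [391.  356.6] [10 14 77] z0.012 [0.3208 0.1823]
t 28.4 p [0.4371 0.219  0.1445] yaw 79.47 tilt 0.63 q [-0.13  0.72 -0.71  2.02  0.75  0.7  -1.51] F [ 0.8  0.7 -0.6] w 0.0440 g 0.0
shares [-1.609  0.511  0.112]
turn z share -0.105
lid disc [ 0.4894 -0.3576] 0.04770750581313001 bar [ 0.4896 -0.356 ] 101 ang 80.2084511134453 [0.0144 0.0619]
```

View pics/l8.png

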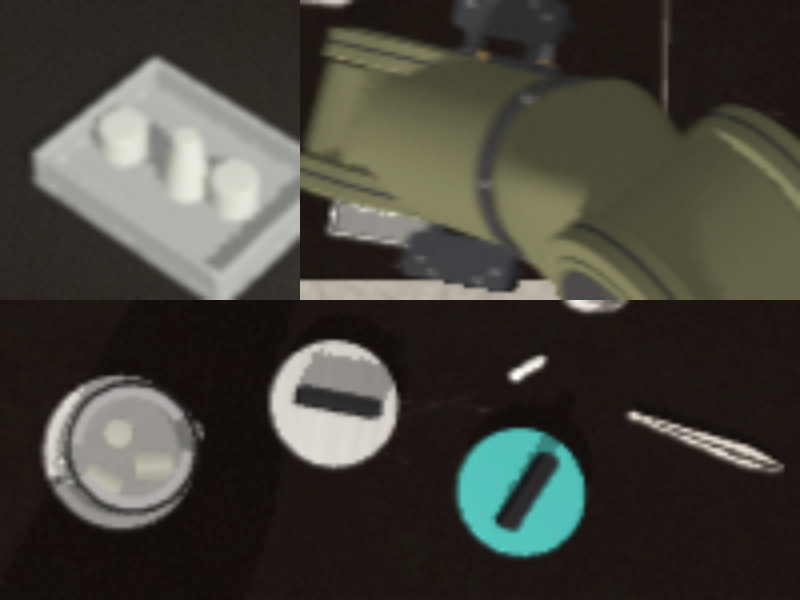

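All the worn pieces are in the tray and the three full ones in the jar. The lid is undisturbed, with its bar at 80.2°. I'll refine the jar centre and go to the lid.

Call:
{"name": "drive_tool", "arguments": {"increments": [[0,0,-0.1,-0.22,0.06,0,0],[0,0,0,-0.22,0.06,0,0],[0,0,0,-0.22,0.06,0,0],[0,0,0,-0.22,0.06,0,0],[0,0,0,-0.22,0.06,0,0]]}}

```text
clock: 29.02
ee_pos: [0.4667, -0.0572, 0.1454]
tool_rot: [-0.001, 0.764, 0.645, -0.0]
ft_force: [0.6, 0.3, -0.0]
gripper_width: 0.0437
grip_force: 0.0
```

Call:
{"name": "drive_tool", "arguments": {"increments": [[0,0,0,-0.22,0.06,0,0],[0,0,0,-0.22,0.06,0,0],[0,0,0,-0.22,0.06,0,0],[0,0,0,-0.22,0.06,0,0],[0,0,0,-0.2,0.05,0,0]]}}

```text
clock: 29.65
ee_pos: [0.4926, -0.3363, 0.1449]
tool_rot: [-0.001, 0.765, 0.645, -0.001]
ft_force: [-0.0, 0.1, 0.7]
gripper_width: 0.0444
grip_force: 0.0
```

```bash
python3 w.py .4895 -.357 .03 80.2
python3 - <<'E'
from m import *
def jar(d,c,z,lo,hi,A):
    g=d["frame"].astype(np.float32).mean(2);c=np.array(c)
    for it in range(8):
        Q=[]
        for a in np.radians(A):
            rr=np.arange(lo,hi,.00025);n=np.array([np.cos(a),np.sin(a)]);uv=np.array([proj(d,[*(c+r*n),z]) for r in rr],np.float32)
            v=cv2.remap(g,uv[None,:,0],uv[None,:,1],cv2.INTER_CUBIC)[0];k=v.argmin()
            if 2<k<len(rr)-3: Q.append(c+rr[k]*n)
        Q=np.array(Q);c,r=circ(Q)
        for _ in range(4):
            e=abs(np.hypot(*(Q-c).T)-r);c,r=circ(Q[e<max(.0008,np.median(e)*1.5)])
    return c,r,len(Q)
for k in("top8","scene8","top0","scene0"):
    d=dict(np.load(k+".npz"))
    print(k,jar(d,(.4535,-.1967),.102,.041,.0505,np.arange(0,360,4)))
E
```

```text
t 29.65 p [ 0.4926 -0.3363  0.1449] yaw 80.26 tilt 0.12 q [ 0.96  0.86 -0.81  1.7   0.76  0.92 -0.33] F [-0.   0.1  0.7] w 0.0444 g 0.0
shares [-0.084  0.003  0.46 ]
turn z share 0.013
top8 (array([ 0.453 , -0.1968]), np.float64(0.04634823321260237), 66)
scene8 (array([ 0.4533, -0.1969]), np.float64(0.04730559650899833), 60)
top0 (array([ 0.4534, -0.1971]), np.float64(0.04651451356523688), 63)
scene0 (array([ 0.4514, -0.1957]), np.float64(0.047241759810637274), 55)
```

Call:
{"name": "drive_tool", "arguments": {"increments": [[0,0,0,-0.05,0,0.17,0],[0,0,0,0,0,0.16,0],[0,0,0,0,0,0,0],[0,0,0,0,0,0,0],[0,0,0,0,0,0,0]]}}

```text
clock: 30.28
ee_pos: [0.4915, -0.3463, 0.0641]
tool_rot: [0.0, 0.764, 0.645, -0.0]
ft_force: [-1.0, -0.1, -0.4]
gripper_width: 0.0437
grip_force: 0.0
```

```bash
python3 w.py .4895 -.357 .004 80.2
```

```text
t 30.27 p [ 0.4915 -0.3463  0.0641] yaw 80.39 tilt 0.03 q [ 0.93  0.97 -0.73  1.74  0.87  0.79 -0.4 ] F [-1.  -0.1 -0.4] w 0.0437 g 0.0
shares [-0.044 -0.001  0.24 ]
turn z share 0.038
```

Call:
{"name": "drive_tool", "arguments": {"increments": [[0,0,0.04,-0.044,0,0.05,0],[0,0,0,0,0,0.1,0],[0,0,0,0,0,0.08,0],[0,0,0,0,0,0,0],[0,0,0,0,0,0,0]]}}

```text
clock: 30.9
ee_pos: [0.4884, -0.357, 0.0049]
tool_rot: [-0.001, 0.765, 0.644, -0.001]
ft_force: [0.4, -0.8, 0.2]
gripper_width: 0.044
grip_force: 0.0
```

Call:
{"name": "drive_tool", "arguments": {"increments": [[0,0,0,0,0,0,-1],[0,0,0,0,0,0,-1],[0,0,0,0,0,0,-1],[0,0,0,0,0,0,-1],[0,0,0,0,0,0,-1]]}}

```text
clock: 31.52
ee_pos: [0.4884, -0.3571, 0.0049]
tool_rot: [-0.001, 0.765, 0.644, -0.001]
ft_force: [0.3, -0.1, 3.0]
gripper_width: 0.0133
grip_force: 30.0
```

```bash
python3 w.py .4895 -.357 .1 104.5
```

```text
t 31.52 p [ 0.4884 -0.3571  0.0049] yaw 80.17 tilt 0.12 q [ 0.91  1.05 -0.66  1.74  0.95  0.72 -0.44] F [ 0.3 -0.1  3. ] w 0.0133 g 30.0
shares [ 0.001  0.004 -0.38 ]
turn z share -4.866
```

Call:
{"name": "drive_tool", "arguments": {"increments": [[0,0,0,0,0,-0.08,-1],[0,0,0,0,0,-0.14,-1],[0,0,0,0,0,-0.14,-1],[0,0,0,0,0,-0.14,-1],[0,0,0,0,0,0,-1]]}}

```text
clock: 32.15
ee_pos: [0.4901, -0.3575, 0.1329]
tool_rot: [0.001, 0.765, 0.644, 0.0]
ft_force: [-0.1, 0.4, -2.4]
gripper_width: 0.0136
grip_force: 30.0
```

Call:
{"name": "drive_tool", "arguments": {"increments": [[0,0,-0.97,0,0,0,-1],[0,0,-0.97,0,0,0,-1],[0,0,-0.97,0,0,0,-1],[0,0,-0.97,0,0,0,-1],[0,0,-0.97,0,0,0,-1]]}}

```text
clock: 32.78
ee_pos: [0.4871, -0.3569, 0.1282]
tool_rot: [-0.003, 0.612, 0.791, -0.001]
ft_force: [0.4, -0.7, -2.0]
gripper_width: 0.0142
grip_force: 30.0
```

```bash
python3 w.py .4525 -.1968 .13 104.5; python3 look.py 9 >/dev/null
python3 - <<'E'
from m import *
d=dict(np.load("scene9.npz"));e=dict(np.load("top9.npz"))
im=np.zeros((600,800,3),np.uint8);im[:600,:450]=cv2.resize(d["frame"][140:260,370:460,::-1],(450,600));im[:300,450:]=cv2.resize(e["frame"][230:310,370:463,::-1],(350,300));cv2.imwrite("pics/l9.png",im)
E
```

```text
t 32.77 p [ 0.4871 -0.3569  0.1282] yaw 104.59 tilt 0.33 q [ 1.02  0.92 -0.89  1.69  0.85  0.97  0.06] F [ 0.4 -0.7 -2. ] w 0.0142 g 30.0
shares [ 0.654  0.027 -0.005]
turn z share 0.018
```

View pics/l9.png

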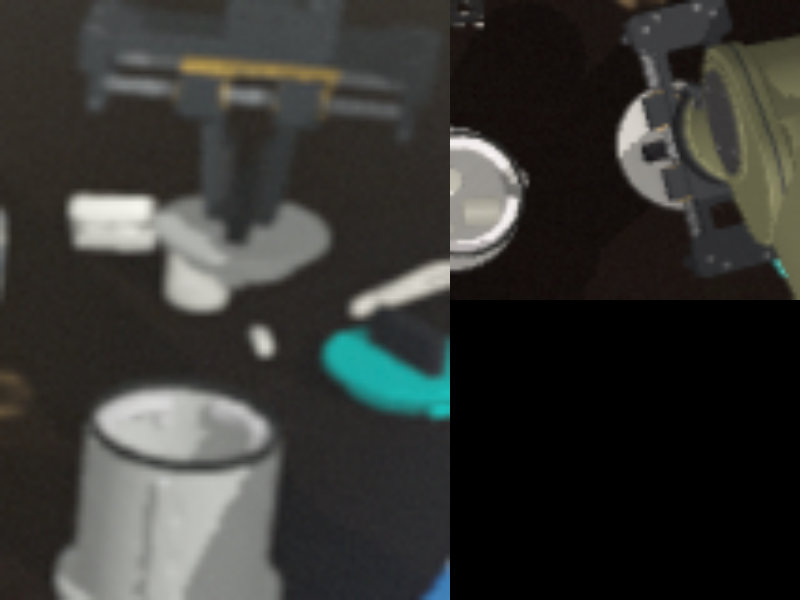

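The lid is held level, seen at crop (240,235), and clear of the jar. Carrying it over.

Call:
{"name": "drive_tool", "arguments": {"increments": [[0,0,0,0.16,0.008,0,-1],[0,0,0,0.16,0.008,0,-1],[0,0,0,0.16,0.007,0,-1],[0,0,0,0.16,0.007,0,-1],[0,0,0,0.014,0,0,-1]]}}

```text
clock: 33.5
ee_pos: [0.4541, -0.1938, 0.1299]
tool_rot: [-0.002, 0.611, 0.792, -0.0]
ft_force: [0.4, -1.2, -1.6]
gripper_width: 0.0138
grip_force: 30.0
```

Call:
{"name": "drive_tool", "arguments": {"increments": [[0,0,0,0,0,0,-1],[0,0,0,0,0,0,-1],[0,0,0,0,0,0,-1],[0,0,0,0,0,0,-1],[0,0,0,0,0,0,-1]]}}

```text
clock: 34.12
ee_pos: [0.4549, -0.1971, 0.1298]
tool_rot: [-0.001, 0.613, 0.79, -0.0]
ft_force: [-0.1, -0.7, -1.2]
gripper_width: 0.014
grip_force: 30.0
```

```bash
python3 w.py .4533 -.1968 .11 104.5; python3 look.py 10 >/dev/null
python3 - <<'E'
from m import *
# check lid disc vs jar in scene: lid disc edge colour mask near expected
S=dict(np.load("scene10.npz"));T=dict(np.load("top10.npz"));
for n,d in(("S",S),("T",T)):
    P=cloud(d);g=d["frame"]
    m=(P[...,2]>.13)&(P[...,2]<.152)&(np.hypot(P[...,0]-.453,P[...,1]+.197)<.07)&(g.min(2)>85)&(np.ptp(g.astype(int),axis=2)<25)
    Q=P[m];print(n,m.sum(),np.percentile(Q,[2,50,98],axis=0) if m.sum() else "")
E
```

```text
t 34.12 p [ 0.4549 -0.1971  0.1298] yaw 104.38 tilt 0.17 q [ 0.83  0.8  -0.87  2.01  0.9   0.78 -0.35] F [-0.1 -0.7 -1.2] w 0.0140 g 30.0
shares [ 0.003 -0.006  0.079]
turn z share -0.023
S 434 [[ 0.4072 -0.2358  0.1306]
 [ 0.4412 -0.182   0.1453]
 [ 0.4957 -0.1525  0.1485]]
T 121 [[ 0.4173 -0.1769  0.1377]
 [ 0.4466 -0.163   0.1458]
 [ 0.4771 -0.1519  0.1511]]
```

Call:
{"name": "drive_tool", "arguments": {"increments": [[0,0,0,0.003,-0.006,0.04,-1],[0,0,0,0,0,0.04,-1],[0,0,0,0,0,0.02,-1],[0,0,0,0,0,0.02,-1],[0,0,0,0,0,0,-1]]}}

```text
clock: 34.85
ee_pos: [0.453, -0.1964, 0.0994]
tool_rot: [-0.002, 0.613, 0.79, -0.001]
ft_force: [0.2, -0.2, -1.3]
gripper_width: 0.0137
grip_force: 30.0
```

Call:
{"name": "drive_tool", "arguments": {"increments": [[0,0,0,0,0,0.01,-1],[0,0,0,0,0,0.01,-1],[0,0,0,0,0,0,-1],[0,0,0,0,0,0,-1],[0,0,0,0,0,0,-1]]}}

```text
clock: 35.48
ee_pos: [0.4532, -0.1965, 0.0949]
tool_rot: [-0.001, 0.613, 0.79, -0.0]
ft_force: [-0.1, -0.8, -2.6]
gripper_width: 0.0141
grip_force: 30.0
```

```bash
python3 w.py .4533 -.1968 .086 104.5
```

```text
t 35.48 p [ 0.4532 -0.1965  0.0949] yaw 104.42 tilt 0.16 q [ 0.8   0.85 -0.82  2.04  0.99  0.71 -0.42] F [-0.1 -0.8 -2.6] w 0.0141 g 30.0
shares [-0.001  0.     0.036]
turn z share -0.017
```

The lugs have entered the slots with no contact force. Now pressing.

Call:
{"name": "drive_tool", "arguments": {"increments": [[0,0,0,0,0,0.012,-1],[0,0,0,0,0,0.012,-1],[0,0,0,0,0,0.008,-1],[0,0,0,0,0,0,-1],[0,0,0,0,0,0,-1]]}}

```text
clock: 36.1
ee_pos: [0.4534, -0.1965, 0.0869]
tool_rot: [-0.001, 0.613, 0.79, -0.0]
ft_force: [0.4, -0.8, 3.1]
gripper_width: 0.0141
grip_force: 30.0
```

```bash
python3 w.py .4533 -.1968 .0865 44.5
```

```text
t 36.1 p [ 0.4534 -0.1965  0.0869] yaw 104.42 tilt 0.14 q [ 0.79  0.86 -0.8   2.05  1.01  0.7  -0.44] F [ 0.4 -0.8  3.1] w 0.0141 g 30.0
shares [-0.001 -0.001  0.002]
turn z share 11.984
```

Call:
{"name": "drive_tool", "arguments": {"increments": [[0,0,0,0,0,0.004,-1],[0,0,0,0,0,0,-1],[0,0,0.5,0,0,0,-1],[0,0,0.5,0,0,0,-1],[0,0,0,0,0,0,-1]]}}

```text
clock: 36.72
ee_pos: [0.4542, -0.1962, 0.0869]
tool_rot: [-0.0, 0.646, 0.763, -0.0]
ft_force: [-1.0, 0.7, 11.4]
gripper_width: 0.014
grip_force: 30.0
```

```bash
python3 w.py .4533 -.1968 .0865 44.5;python3 -c "
from plant import ctrl;print(ctrl.get_obs()['ft_torque'])"
```

```text
t 36.73 p [ 0.4542 -0.1962  0.0869] yaw 99.45 tilt 0.03 q [ 0.78  0.86 -0.78  2.05  1.    0.68 -0.52] F [-1.   0.7 11.4] w 0.0140 g 30.0
shares [-0.002 -0.004  0.002]
turn z share 10.99
[-0.00679188  0.07759254  0.08481491]
```

On the rim at 11 N, and it is turning freely. Continuing clockwise.

Call:
{"name": "drive_tool", "arguments": {"increments": [[0,0,0.8,0,0,0,-1],[0,0,0.8,0,0,0,-1],[0,0,0.8,0,0,0,-1],[0,0,0.8,0,0,0,-1],[0,0,0.8,0,0,0,-1]]}}

```text
clock: 37.35
ee_pos: [0.4549, -0.196, 0.0869]
tool_rot: [-0.0, 0.769, 0.639, 0.001]
ft_force: [-0.0, -0.4, 8.9]
gripper_width: 0.0136
grip_force: 30.0
```

Call:
{"name": "drive_tool", "arguments": {"increments": [[0,0,0.8,0,0,0,-1],[0,0,0.8,0,0,0,-1],[0,0,0.8,0,0,0,-1],[0,0,0.8,0,0,0,-1],[0,0,0.8,0,0,0,-1]]}}

```text
clock: 37.98
ee_pos: [0.4549, -0.1962, 0.0869]
tool_rot: [-0.0, 0.869, 0.495, 0.001]
ft_force: [0.2, 0.2, 10.3]
gripper_width: 0.0137
grip_force: 30.0
```

```bash
python3 w.py .4533 -.1968 .0865 44.5;python3 -c "
from plant import ctrl;print(ctrl.get_obs()['ft_torque'])"
```

```text
t 37.98 p [ 0.4549 -0.1962  0.0869] yaw 59.38 tilt 0.06 q [ 0.68  0.81 -0.61  2.05  0.88  0.57 -1.1 ] F [ 0.2  0.2 10.3] w 0.0137 g 30.0
shares [-0.006 -0.004  0.002]
turn z share 2.975
[-0.01874588 -0.12827183  0.29418694]
```

Call:
{"name": "drive_tool", "arguments": {"increments": [[0,0,0.7,0,0,0,-1],[0,0,0.7,0,0,0,-1],[0,0,0.7,0,0,0,-1],[0,0,0.4,0,0,0,-1],[0,0,0,0,0,0,-1]]}}

```text
clock: 38.6
ee_pos: [0.4549, -0.1963, 0.0869]
tool_rot: [-0.0, 0.917, 0.399, 0.0]
ft_force: [1.6, -0.5, 10.1]
gripper_width: 0.0136
grip_force: 30.0
```

```bash
python3 w.py .4533 -.1968 .0865 44.5;python3 -c "
from plant import ctrl;print(ctrl.get_obs()['ft_torque'])"
```

```text
t 38.6 p [ 0.4549 -0.1963  0.0869] yaw 46.97 tilt 0.05 q [ 0.65  0.8  -0.56  2.05  0.84  0.53 -1.27] F [ 1.6 -0.5 10.1] w 0.0136 g 30.0
shares [-0.006 -0.003  0.002]
turn z share 0.494
[-0.01271041 -0.08686691  0.19652224]
```

Call:
{"name": "drive_tool", "arguments": {"increments": [[0,0,0.4,0,0,0,-1],[0,0,0.4,0,0,0,-1],[0,0,0.2,0,0,0,-1],[0,0,0,0,0,0,-1],[0,0,0,0,0,0,-1]]}}

```text
clock: 39.22
ee_pos: [0.455, -0.1965, 0.0869]
tool_rot: [0.0, 0.933, 0.359, 0.0]
ft_force: [0.9, -0.8, 9.5]
gripper_width: 0.014
grip_force: 30.3
```

```bash
python3 w.py .4533 -.1968 .0865 44.5;python3 -c "
from plant import ctrl;print(ctrl.get_obs()['ft_torque'])"
```

```text
t 39.23 p [ 0.455  -0.1965  0.0869] yaw 42.06 tilt 0.05 q [ 0.64  0.79 -0.53  2.05  0.82  0.52 -1.34] F [ 0.9 -0.8  9.5] w 0.0140 g 30.3
shares [-0.006 -0.003  0.002]
turn z share -0.487
[-0.14383656 -0.14035774  0.53000952]
```

Call:
{"name": "drive_tool", "arguments": {"increments": [[0,0,0.3,0,0,0,-1],[0,0,0.3,0,0,0,-1],[0,0,0,0,0,0,-1],[0,0,0,0,0,0,-1],[0,0,0,0,0,0,-1]]}}

```text
clock: 39.85
ee_pos: [0.4551, -0.1964, 0.0869]
tool_rot: [0.0, 0.942, 0.335, 0.001]
ft_force: [0.3, -0.9, 9.9]
gripper_width: 0.0142
grip_force: 31.7
```

```bash
python3 w.py .4533 -.1968 .0865 44.5;python3 -c "
from plant import ctrl;print(ctrl.get_obs()['ft_torque'])"
```

```text
t 39.85 p [ 0.4551 -0.1964  0.0869] yaw 39.13 tilt 0.07 q [ 0.63  0.79 -0.52  2.05  0.8   0.51 -1.37] F [ 0.3 -0.9  9.9] w 0.0142 g 31.7
shares [-0.007 -0.003  0.001]
turn z share -1.074
[-0.12205055 -0.16293831  0.72041895]
```

Torque and grip force are rising, so the lid is at the stop. Release, lift clear and look.

Call:
{"name": "drive_tool", "arguments": {"increments": [[0,0,0,0,0,0,-0.4],[0,0,0,0,0,0,0],[0,0,0,0,0,0,0],[0,0,0,0,0,-0.1,0],[0,0,0,0,0,-0.2,0]]}}

```text
clock: 40.48
ee_pos: [0.4517, -0.1963, 0.1601]
tool_rot: [-0.003, 0.943, 0.333, -0.003]
ft_force: [-0.4, 0.6, 0.6]
gripper_width: 0.0438
grip_force: 0.0
```

Call:
{"name": "drive_tool", "arguments": {"increments": [[0,0,0,0,0,-0.2,0],[0,0,0,0,-0.24,0,0],[0,0,0,0,-0.24,0,0],[0,0,0,0,-0.24,0,0],[0,0,0,0,-0.24,0,0]]}}

```text
clock: 41.1
ee_pos: [0.3015, -0.0086, 0.2115]
tool_rot: [-0.001, 0.943, 0.333, -0.001]
ft_force: [1.8, 1.6, -0.4]
gripper_width: 0.0444
grip_force: 0.0
```

Call:
{"name": "drive_tool", "arguments": {"increments": [[0,0,0,0,-0.2,0,0],[0,0,0,0,0,0,0],[0,0,0,0,0,0,0],[0,0,0,0,0,0,0],[0,0,0,0,0,0,0]]}}

```text
clock: 41.72
ee_pos: [0.2718, 0.0283, 0.2114]
tool_rot: [-0.001, 0.943, 0.332, -0.001]
ft_force: [-0.2, -0.1, 0.5]
gripper_width: 0.0438
grip_force: 0.0
```

```bash
python3 w.py; python3 look.py 11
python3 - <<'E'
from m import *
T=dict(np.load("top11.npz"));S=dict(np.load("scene11.npz"))
u,v=np.round(proj(T,[.4535,-.1968,.102])).astype(int)
lid(T,(u,v),.102,.128,19)
P=cloud(T);c=P[v-10:v+11,u-10:u+11].reshape(-1,3);h=c[:,2];print("disc z",np.median(h[h<.115]),"bar z",np.median(h[h>.118]),(h>.118).sum())
im=np.zeros((600,800,3),np.uint8);im[:400,:400]=cv2.resize(T["frame"][v-25:v+25,u-25:u+25,::-1],(400,400));im[:400,400:]=cv2.resize(S["frame"][200:270,370:440,::-1],(400,400))
im[400:,:200]=cv2.resize(S["frame"][360:425,255:340,::-1],(200,200));im[400:,200:]=cv2.resize(S["frame"][200:400,150:550,::-1],(600,200))
cv2.imwrite("pics/l11.png",im)
E
```

```text
t 41.73 p [0.2718 0.0283 0.2114] yaw 38.75 tilt 0.19 q [ 0.26  0.34 -0.73  2.51  0.55  0.43 -1.85] F [-0.2 -0.1  0.5] w 0.0438 g 0.0
scene [391.  356.6] [10 14 77] z0.012 [0.3208 0.1823]
lid disc [ 0.4514 -0.1912] 0.052589734076983925 bar [ 0.4522 -0.1963] 111 ang 44.674708454648226 [0.0139 0.0632]
disc z 0.10388082793999431 bar z 0.12934281067423908 123
```

View pics/l11.png

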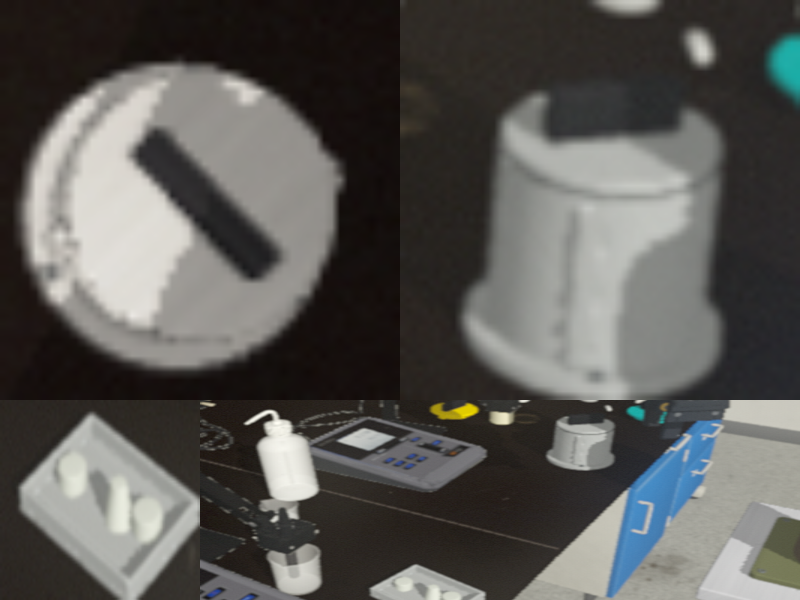

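The lid's bar lies at 44.7°, which is the stop angle, and its disc top is at about 103.5 mm, so it sits down and locked. The tray holds the three worn pieces and the arm is clear, so I'm handing in.

```bash
python3 -c "
from plant import ctrl;print(ctrl.sign_off())"
```

```text
the job is handed in; nothing more can be done
None
```

The job is handed in (no verdict was returned): the last pictures show the three full-size cylinders in the jar before it was closed, the three worn ones in the tray, and the lid down and turned to its stop.

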